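Hardness probe on the base of a turned cup

ROBOT

A 7-joint arm with a two-finger parallel gripper is mounted at the origin on a cart in front of the work surface, level with it; the furniture and walls round the work are solid. World frame = base frame: x ahead of the robot, y to its left, z up, the work surface at z = 0. Lengths are in m, angles in degrees, forces in N, time in s.
With the tool pointing down it reaches from about 0.4 to 0.85 m from the base axis. Payload 10.4 kg.
Tool frame: the origin (TCP) lies at the very end of the fingers, on their centre line; the grasp point (between the pads) lies 19 mm behind it; z points along the fingers, y is the direction in which the jaws open and shut (so a half turn about z gives the same grasp; the last joint's range is limited). The gripper opens to 87 mm and grips with 3 to 60 N. Pads are 19 mm wide; open, the fingers measure 117 mm over their backs; the gripper's body (75 mm by 190 mm) begins 51 mm behind the grasp point.
Start: joints at [-69.878, 19.034, -3.707, 83.658, 1.238, 77.344, -5.071], TCP at [0.228, 0.582, 0.223] pointing down, gripper open.
Joint ranges: [-148.97, 148.97], [-28.65, 121.19], [-84.17, 76.75], [9.2, 138.47], [-72.65, 252.65], [3.7, 117.97], [-149.18, 149.18]. Speed limits (degrees/s): [127.2, 127.2, 159.86, 159.86, 180, 180, 180].

INTERFACE

Orientations are given as a 3x3 rotation matrix whose columns are the frame's x, y, z axes.
In Python, from cell import observe, get_image, finish_job gives the robot as it stands.
- The arm moves only by the tool apply_moves, never from a script. Its argument "deltas" is one flat list of numbers, 7 for each row, row after row: the shift along the tool's x, y, z in mm, then the turn, a rotation vector about the tool's x, y, z in degrees, then the closure, from -1 (fully open) to 1 (shut). A call has 1 to 12 rows; each row shifts and turns the pose as measured when the row begins, along the tool's axes as they then stand; what a row does not reach is not made up. A row lasts 1/12 s, in which the tool goes at most 41.7 mm and 7.16 degrees, less where a joint would pass 70% of its speed; a pose out of reach is approached as far as the arm can. A call with a gripper value outside its range is refused whole. The fingers move at their own pace and stop on an object; "newtons" is the grip in N (left out, the last holds). Time passes only in rows, so rows that do not move let the fingers close. It gives the time, the measured TCP pose, the force and the opening at its end, in the units of the state.
- observe(): the state, without advancing time (a new reading comes with each control period).
- get_image(name): name is "scene" or "top"; returns a dict with "frame" (480x640x3 uint8, red, green, blue), "depth" (480x640 float32, m along the optical axis (not along the pixel's ray), 0 where there is no reading), "K" (3x3 intrinsics, pixels), "dist_coeffs" ([k1, k2, p1, p2, k3] as OpenCV has them; the pictures are not rectified), "origin" and "attitude" of the camera in the world. Camera axes: x right, y down, z forward; pixel columns grow to the right and rows downward; lengths in m; the calibration is good to about 2 mm. A picture is of the moment at which its call begins.
- finish_job(): hands the job in, once; it reports no verdict.
The state is a dict: "time_s": time; "q": joint angles; "joint_vel": joint speeds; "tau": joint torques, N m; "tcp_pos": TCP position; "orientation": TCP orientation; "wrist_force": force on the tool from outside, world axes, zero at the start; "ft_torque": the same for the moment, N m; "gripper_width": finger opening in m.
Only numpy, scipy, OpenCV 4.12 (cv2) and the standard library are available. Lean on these libraries where they do the work, as an engineer would, in place of code of your own. Each camera call takes 0.05 s, during which the arm holds its last target.

TASK

Check the hardness of the aluminium cup's base: pick the cup out of its V cradle, turn it mouth down and stand it over the steel post so that its base rests on the post's top, and let go of it. Then take the hardness probe out of its stand and hold it upright with its tip inside the small ring scribed on the cup's base, pressing gently so that the spring tip is about half pushed in, never hard against its stop; finish while holding it there, still gripping the probe. Leave the other things on the bench where they are.

Things in the scene. Friction and masses are not known exactly. Their poses are not given: they have to be found in the camera images.
- cup: (lengths in mm) turned aluminium cup, round, outside diameter 54, height 64, wall 4 (inside diameter 46), base 6 thick (58 deep inside), about 140 g; it lies on its side in the V cradle, level, its mouth towards the robot's left (+y) or turned from there by up to 0.65 rad towards the robot. Origin: centre of the outer face of the base; z runs along the axis from base to mouth, so z points straight down when the cup stands mouth down. Centre of mass 26 from the base
- spot (a point): (lengths in mm) the marked spot on the outer face of the cup's base: centre of a black scribed ring of 10 diameter, 8 off the cup's axis along the cup's x
- cradle: (lengths in mm) fixed V rest in which the cup lies, 60 x 60 base plate, two sloping aluminium flanks 44 long and 48 wide over all, 38 high, all narrower than the cup at that height; the cup's axis lies 55 above the bench, along the cradle's y axis, and the cup's ends overhang the flanks by 10. Origin: centre of the underside
- post: (lengths in mm) fixed upright round steel post, diameter 38, flat top 82 above the bench, on a collar 54 wide and 18 high and a 104 x 104 plate 12 thick. Origin: centre of the underside of the plate; z up. The cup fits over it with 4 to spare all round; seated, its base's outer face is 88 above the bench and its rim 24
- post_top (a point): (lengths in mm) centre of the post's flat top
- probe: (lengths in mm) battery hardness probe, standing upright nose down in its stand, 145 g: a grey box-shaped body 26 (along its x) x 34 (along its y), from 36 to 132 above the origin, with a small grey screen on the -x face; below it a round steel nose of diameter 18 and length 36. Origin: centre of the nose's lower end; z up along the body. Centre of mass about 70 above the origin. In the stand the origin is 20 above the bench and the body reaches from 56 to 152 above the bench
- probe_tip (a point): (lengths in mm) rounded end of the spring tip, 12 below the probe's origin when not pressed; it moves up into the nose as it is pressed
- plunger (a joint): travel of the spring tip into the nose, in m: 0 free, 0.010 fully pushed in; the spring begins to yield at 1.5 N, takes 4.5 N at 0.005 and 7.5 N at 0.010
- stand: (lengths in mm) fixed black block 70 x 70 x 56 high with a round through hole of diameter 20.8 in the middle of its top, in which the probe's nose stands; the body's shoulder rests on the top. Lift the probe at least 50 straight up to clear it. Origin: centre of the underside
- gauge_block: (lengths in mm) bystander: steel block 9 x 35 x 25 behind the post
- sample_cutter: (lengths in mm) bystander: round knurled punch, diameter 41, 58 high
- tape_roll: (lengths in mm) bystander: roll of tape 96 wide, 25 high, on the right
- petri_dish: (lengths in mm) bystander: dish 90 wide, 14 high, on the right
- weight_big: (lengths in mm) bystander: brass weight 25 wide, 30 high
- weight_small: (lengths in mm) bystander: brass weight 20 wide, 24 high
Not all that is in view belongs to the job. Of the things like the probe, leave any that is orange; of the rest the smaller one is meant.

How it is judged:
By the outcome, as a careful person would: the job done as asked, in the order asked, and still so for the second after the job is handed in, while the arm keeps its last pose, push and grip.
It also fails if it takes over 61 s, if anything falls off the work surface, if the arm or the gripper's body presses on something with over 40 N, if the wrist force passes 120 N, or if a joint passes its speed limit or range.

## Working session

There is one attempt and no reset: what is moved stays moved. The work goes in short steps, Python scripts to look and compute and a tool call to move; the robot and the scene stay as the last step left them, time stands still between calls to the robot, and variables do not carry over. Pictures are saved under pics/ and viewed, and the job is handed in when it is done.

Besides the shell and the picture viewer there is one more tool, called after "Call:" as a command line: name --argument value ..., lists and objects as JSON in quotes. apply_moves: Moves the arm, as the interface text tells. Its arguments: {"type":"object","properties":{"deltas":{"type":"array","items":{"type":"number"}},"newtons":{"type":"number"}},"required":["deltas"]}

```bash
mkdir -p pics; ls; python3 - <<'E'
from cell import *
import cv2,pickle
s=observe();print(s)
for n in("scene","top"):
    d=get_image(n);pickle.dump(d,open(f"{n}0.pkl","wb"))
    cv2.imwrite(f"pics/{n}0.png",d["frame"][:,:,::-1]);print(n,d["K"],d["dist_coeffs"],d["origin"],d["attitude"])
E
```

```text
pics
{'time_s': 0.0, 'q': array([-69.87708639,  19.07063379,  -3.70571934,  83.7037785 ,
         1.23861048,  77.34354633,  -5.07129203]), 'joint_vel': array([ 0.00734981, -0.04127565, -0.01599725, -0.01194415, -0.00151571,
        0.03633439, -0.00271761]), 'tau': array([-7.45155339e-04, -6.23247671e+01,  2.37512542e-02, -3.89894557e+01,
       -6.16108370e-02,  3.99916526e-02,  1.51420500e-04]), 'tcp_pos': array([0.22811677, 0.58148513, 0.22178706]), 'orientation': array([[-9.30939410e-01,  3.65173441e-01, -4.15157577e-04],
       [ 3.65173667e-01,  9.30938509e-01, -1.29819643e-03],
       [-8.75806809e-05, -1.36014683e-03, -9.99999071e-01]]), 'wrist_force': array([-0.33726608, -0.30310461, -0.03798514]), 'ft_torque': array([-0.00895394, -0.03226853,  0.01397428]), 'gripper_width': 0.08707722246871755}
scene [[624.34795146   0.         320.7699693 ]
 [  0.         624.34795146 232.83509399]
 [  0.           0.           1.        ]] [-0.08451749  0.          0.          0.          0.        ] [-0.25223743 -0.84020566  1.006768  ] [[ 0.67133948 -0.46308019  0.57867092]
 [-0.74090574 -0.43936656  0.50795247]
 [ 0.01902593 -0.76974915 -0.63806289]]
top [[440.56802003   0.         319.43914174]
 [  0.         440.56802003 242.8678649 ]
 [  0.           0.           1.        ]] [-0.07891427  0.          0.          0.          0.        ] [ 0.43164674 -0.12096606  1.06191277] [[ 2.69403497e-02 -9.87138326e-01  1.57582176e-01]
 [-9.99625095e-01 -2.73739319e-02 -5.81332502e-04]
 [ 4.88749933e-03 -1.57507436e-01 -9.87505706e-01]]
```

View pics/scene0.png

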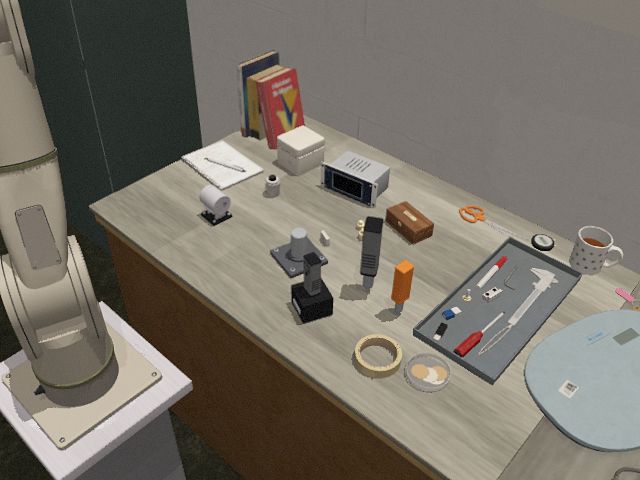

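View pics/top0.png

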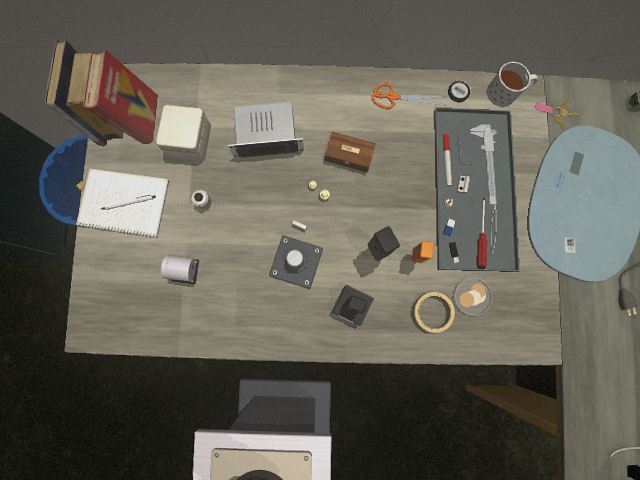

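The scene picture shows the cup in its cradle at about (215,203), the post at (298,250), the probe in its black stand at (312,285), a bigger grey look-alike at (371,250) and the orange one at (402,285). Next I'll zoom in and measure.

```bash
cat > h.py <<'E'
import numpy as np,cv2,pickle
def world(d):
    h,w=d["depth"].shape
    uv=np.stack(np.meshgrid(np.arange(w),np.arange(h)),-1).reshape(-1,1,2).astype(np.float64)
    n=cv2.undistortPoints(uv,d["K"],np.array(d["dist_coeffs"])).reshape(h,w,2)
    z=d["depth"].astype(float)
    P=np.concatenate([n*z[...,None],z[...,None]],-1)
    return P@np.array(d["attitude"]).T+np.array(d["origin"])
def proj(d,X):
    R=np.array(d["attitude"]);Xc=(np.atleast_2d(X)-d["origin"])@R
    return cv2.projectPoints(Xc.reshape(-1,1,3),np.zeros(3),np.zeros(3),d["K"],np.array(d["dist_coeffs"]))[0].reshape(-1,2)
def crop(d,name,u0,v0,w,h,s):
    cv2.imwrite(name,cv2.resize(d["frame"][v0:v0+h,u0:u0+w,::-1],None,fx=s,fy=s,interpolation=cv2.INTER_CUBIC))
E
python3 - <<'E'
from h import *
t=pickle.load(open("top0.pkl","rb"));s=pickle.load(open("scene0.pkl","rb"))
a=[cv2.resize(d["frame"][v:v+h,u:u+w,::-1],(400,300),interpolation=cv2.INTER_CUBIC) for d,u,v,w,h in((s,180,170,80,60),(t,150,240,80,60),(s,260,215,120,90),(t,260,220,160,120))]
cv2.imwrite("pics/z0.png",np.vstack([np.hstack(a[:2]),np.hstack(a[2:])]))
for n,d in(("top",t),("scene",s)):
    W=world(d)
    for nm,lo,hi in(("cup",(0.3,.15,.04),(.5,.4,.2)),("post",(.36,-.12,.03),(.5,0.0,.2)),("stand",(.25,-.3,.03),(.38,-.13,.2))):
        m=((W>lo)&(W<hi)).all(-1);P=W[m]
        print(n,nm,m.sum(),P.mean(0).round(4) if m.sum() else '',P.min(0).round(4),P.max(0).round(4))
    print("table",np.median(W[...,2][(abs(W[...,2])<.02)]))
E
```

```text
top cup 31 [0.498  0.1862 0.0618] [0.4953 0.1731 0.0473] [0.4999 0.214  0.0713]Traceback (most recent call last):
  File "<stdin>", line 9, in <module>
    return umr_minimum(a, axis, None, out, keepdims, initial, where)
ValueError: zero-size array to reduction operation minimum which has no identity
```

View pics/z0.png

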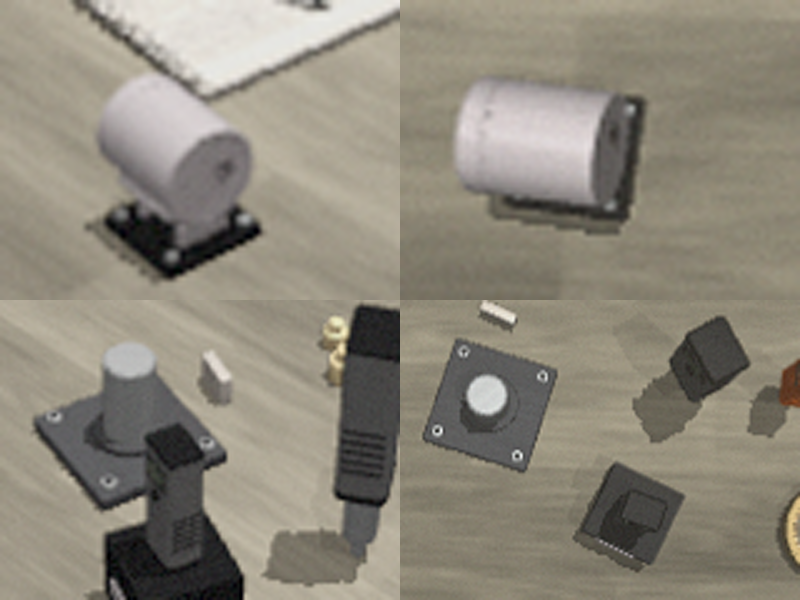

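The zoom shows the cup's base facing −y with the scribed ring at scene px ≈(225,203). The small probe stands in its block, and the post plate is turned by a few degrees.

```bash
python3 - <<'E'
from h import *
t=pickle.load(open("top0.pkl","rb"));s=pickle.load(open("scene0.pkl","rb"))
for n,d,px in(("top",t,dict(cup=(178,268),post=(295,258),probe=(357,302),big=(384,238),orange=(425,250),table=(250,320))),("scene",s,dict(cup=(213,195),base=(225,203),post=(298,232),probe=(313,257),table=(150,240)))):
    W=world(d)
    for k,(u,v) in px.items(): print(n,k,d["depth"][v,u],W[v,u].round(4))
E
```

```text
top cup 0.9834195 [0.5222 0.1952 0.0803]
top post 0.9870333 [ 0.5522 -0.0677  0.0816]
top probe 0.90046614 [ 0.4561 -0.2017  0.154 ]
top big 0.87797004 [ 0.5831 -0.25    0.1971]
top orange 0.9252675 [ 0.5686 -0.3446  0.1469]
top table 1.0462704 [ 0.4104  0.039  -0.0011]
scene cup 1.5624702 [0.5143 0.1956 0.0778]
scene base 1.5708553 [0.5295 0.1697 0.0578]
scene post 1.4506612 [ 0.5526 -0.0633  0.0816]
scene probe 1.277825 [ 0.4536 -0.2011  0.1531]
scene table 1.5415901 [0.3467 0.2494 0.0014]
```

```bash
cat > fit.py <<'E'
from h import *
from scipy.optimize import least_squares
t=pickle.load(open("top0.pkl","rb"));s=pickle.load(open("scene0.pkl","rb"))
def sel(d,lo,hi):
    W=world(d);m=((W>lo)&(W<hi)).all(-1)&(d["depth"]>0);return W[m],m
for n,d in(("top",t),("scene",s)):
    P,m=sel(d,(.45,.12,.045),(.60,.27,.1))
    # cup
    def f(p):
        x0,y0,z0,a=p; dx=np.array([np.sin(a),np.cos(a)]) # axis in xy ; mouth +y, turned toward robot => -x
        lat=(P[:,0]-x0)*dx[1]-(P[:,1]-y0)*dx[0]
        ax=(P[:,0]-x0)*dx[0]+(P[:,1]-y0)*dx[1]
        r=np.hypot(lat,P[:,2]-z0)-.027
        return np.where(ax>base+.006,r,0)
    base=-1
    r=least_squares(f,[.52,.2,.055,-.1],loss="soft_l1",f_scale=.001);p=r.x
    dx=np.array([np.sin(p[3]),np.cos(p[3])]);ax=(P[:,:2]-p[:2])@dx
    base=np.percentile(ax,3)
    r=least_squares(f,p,loss="soft_l1",f_scale=.001,);p2=r.x
    dx=np.array([np.sin(p2[3]),np.cos(p2[3])]);ax=(P[:,:2]-p2[:2])@dx
    up=P[:,2]>.06
    print(n,"cup",len(P),p2.round(4),"angdeg",np.degrees(p2[3]),"ax pct",np.percentile(ax,[0,2,5,50,95,98,100]).round(4))
    b,e=np.percentile(ax,[2,98]);print(" base",(p2[:2]+b*dx).round(4),"mouth",(p2[:2]+e*dx).round(4), e-b)
    P,m=sel(d,(.5,-.12,.076),(.6,-.02,.09))
    (c,_)=cv2.minEnclosingCircle(P[:,:2].astype(np.float32))[:2];print(n,"post",len(P),P.mean(0).round(4),c,_)
    # image contour based: centroid of the top
    for nm,lo,hi in(("probe",(.41,-.25,.147),(.5,-.15,.16)),("standtop",(.38,-.28,.05),(.52,-.13,.061)),("plate",(.45,-.16,.006),(.65,.04,.0165))):
        P,m=sel(d,lo,hi)
        rc=cv2.minAreaRect((P[:,:2]*1000).astype(np.float32));print(n,nm,len(P),P.mean(0).round(4),rc)
E
python3 fit.py
```

```text
top cup 739 [0.6081 1.1174 0.0547 0.0896] angdeg 5.134353015057453 ax pct [-0.9519 -0.951  -0.9506 -0.9232 -0.8908 -0.8889 -0.8858]
 base [0.523  0.1703] mouth [0.5285 0.2321] 0.0620428020402084
top post 220 [ 0.5536 -0.066   0.0824] (0.5539801716804504, -0.06596311181783676) 0.01897357776761055
top probe 217 [ 0.4528 -0.2019  0.1523] ((452.932373046875, -201.9742431640625), (34.66067123413086, 26.454721450805664), 71.0504150390625)
top standtop 700 [ 0.4521 -0.1999  0.0566] ((452.83807373046875, -202.0946807861328), (70.30066680908203, 70.08580780029297), 65.78743743896484)
top plate 1446 [ 0.5537 -0.0661  0.0124] ((553.7012939453125, -51.608253479003906), (179.7922821044922, 176.63189697265625), 3.9513778686523438)
scene cup 541 [0.611  0.969  0.0553 0.1258] angdeg 7.205155544560247 ax pct [-0.809  -0.8053 -0.8043 -0.7848 -0.7435 -0.7408 -0.7346]
 base [0.51 0.17] mouth [0.5181 0.234 ] 0.06448850869226475
scene post 160 [ 0.5492 -0.067   0.082 ] (0.5516995787620544, -0.06693143397569656) 0.02101118676364422
scene probe 166 [ 0.4487 -0.2016  0.1525] ((449.52069091796875, -201.25247192382812), (36.723365783691406, 26.76671600341797), 68.18048858642578)
scene standtop 585 [ 0.4421 -0.2069  0.0565] ((450.5566711425781, -200.96153259277344), (77.33279418945312, 72.15289306640625), 65.6336441040039)
scene plate 745 [ 0.5416 -0.0647  0.0124] ((556.8181762695312, -60.00206756591797), (195.62759399414062, 177.2711181640625), 89.65419006347656)
```

```bash
cat > fit2.py <<'E'
from h import *
from scipy.optimize import least_squares
t=pickle.load(open("top0.pkl","rb"));s=pickle.load(open("scene0.pkl","rb"))
def sel(d,lo,hi):
    W=world(d);m=((W>lo)&(W<hi)).all(-1)&(d["depth"]>0);return W[m],m
Ps=[sel(d,(.45,.12,.046),(.60,.27,.1))[0] for d in(t,s)]
def run(P):
    def f(p):
        x0,y0,z0,a=p; dx=np.array([np.sin(a),np.cos(a)])
        q=P[:,:2]-[x0,y0]; lat=q[:,0]*dx[1]-q[:,1]*dx[0]; ax=q@dx
        rr=np.hypot(lat,P[:,2]-z0)-.027; aa=np.abs(ax-.032)-.032
        return np.where((rr>0)&(aa>0),np.hypot(rr,aa),np.maximum(rr,aa))
    r=least_squares(f,[.522,.17,.055,.08],loss="soft_l1",f_scale=.001)
    return r.x,np.median(abs(f(r.x)))
for P in(Ps[0],Ps[1],np.vstack(Ps)):
    p,e=run(P);print(len(P),p.round(4),np.degrees(p[3]).round(2),e)
p,e=run(np.vstack(Ps))
np.save("cup.npy",p)
# overlay
c=np.array([p[0],p[1],p[2]]);ax=np.array([np.sin(p[3]),np.cos(p[3]),0]);l=np.array([ax[1],-ax[0],0]);z=np.array([0,0,1.])
an=np.linspace(0,2*np.pi,40)
def ring(o,r,u,v):return o+r*(np.cos(an)[:,None]*u+np.sin(an)[:,None]*v)
ims=[]
for d,(u,v,w,h) in((s,(180,170,80,60)),(t,(150,240,80,60))):
    im=cv2.resize(d["frame"][v:v+h,u:u+w,::-1],(800,600),interpolation=cv2.INTER_CUBIC)
    for o in(c,c+.064*ax):
        q=(proj(d,ring(o,.027,l,z))-[u,v]+.5)*10-.5
        cv2.polylines(im,[q.round().astype(int)],True,(0,0,255),1)
    ims.append(cv2.resize(im[:,100:700],(400,400)))
cv2.imwrite("pics/cupfit.png",np.hstack(ims))
# unwarped base
g=np.arange(-30,30,.2)/1000
G=c+g[None,:,None]*l+(-g)[:,None,None]*z
m=proj(s,G.reshape(-1,3)).reshape(len(g),len(g),2).astype(np.float32)
cv2.imwrite("pics/base.png",cv2.resize(cv2.remap(s["frame"],m[...,0],m[...,1],cv2.INTER_CUBIC)[:,:,::-1],(600,600)))
E
python3 fit2.py
```

```text
736 [0.522  0.1709 0.0548 0.0946] 5.42 0.0007763508889509548
536 [0.5227 0.1727 0.0557 0.0844] 4.83 0.0014911229608691647
1272 [0.5221 0.1715 0.055  0.0927] 5.31 0.0010768643260528638
```

View pics/cupfit.png

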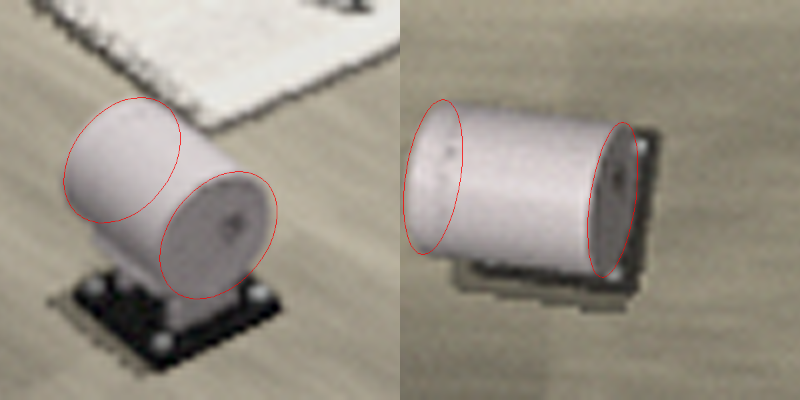

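View pics/base.png

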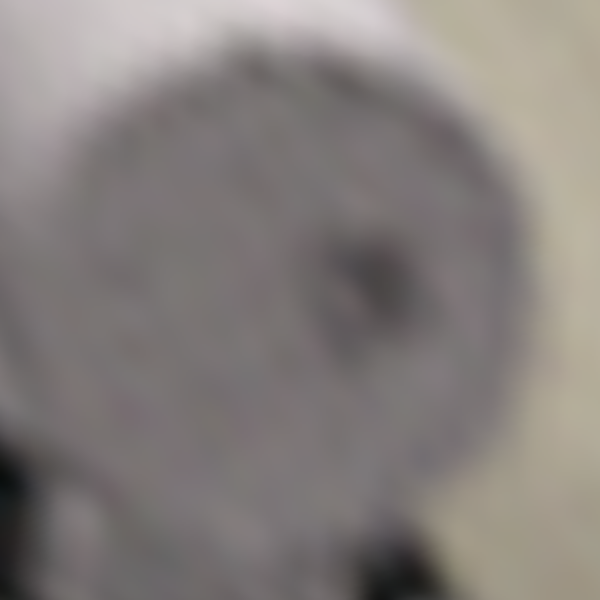

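```bash
cat > plan.py <<'E'
import numpy as np
from scipy.spatial.transform import Rotation as Rn
from cell import observe
def cur():
    s=observe();return np.array(s["tcp_pos"]),np.array(s["orientation"])
def plan(pt,Rt,n,p0=None,R0=None,show=True):
    if p0 is None:p0,R0=cur()
    rv=Rn.from_matrix(R0.T@Rt).as_rotvec()
    rows=[];R=R0.copy();p=p0.copy()
    for i in range(n):
        d=R.T@((pt-p)/(n-i))*1000
        rows.append(np.r_[d,np.degrees(rv)/n]); p=p+(pt-p)/(n-i);R=R@Rn.from_rotvec(rv/n).as_matrix()
    if show:
        print("total rotvec deg",np.degrees(rv).round(2),"dist mm",(np.linalg.norm(pt-p0)*1000).round(1),"tool delta",(R0.T@(pt-p0)*1000).round(2))
        for r in rows:print(", ".join(f"{x:.1f}" for x in r))
    return rows
def lean(l,axis,phi):
    z=np.array([axis[0]*np.sin(phi),axis[1]*np.sin(phi),-np.cos(phi)])
    return np.c_[np.cross(l,z),l,z]
cx,cy,cz,ca=np.load("cup.npy")
AX=np.array([np.sin(ca),np.cos(ca),0]);L=np.array([AX[1],-AX[0],0])
C=np.array([cx,cy,cz])
E
python3 - <<'E'
from plan import *
R=lean(L,AX,np.radians(35))
g=C+.026*AX+[0,0,.002];t=g+.019*R[:,2]
print(R.round(3),t.round(4))
pre=t-.1*R[:,2];print(pre)
plan(pre,R,16)
E
```

```text
[[ 0.076  0.996  0.053]
 [ 0.816 -0.093  0.571]
 [ 0.574  0.    -0.819]] [0.5255 0.2083 0.0414]
[0.52022726 0.15117258 0.12334349]
total rotvec deg [-22.59  30.    71.44] dist mm 529.4 tool delta [-429.13 -293.82   98.87]
-26.8, -18.4, 6.2, -1.4, 1.9, 4.5
-28.4, -16.3, 4.8, -1.4, 1.9, 4.5
-29.7, -14.2, 3.5, -1.4, 1.9, 4.5
-30.8, -11.9, 2.2, -1.4, 1.9, 4.5
-31.7, -9.5, 0.9, -1.4, 1.9, 4.5
-32.3, -7.0, -0.3, -1.4, 1.9, 4.5
-32.7, -4.5, -1.5, -1.4, 1.9, 4.5
-32.9, -1.8, -2.7, -1.4, 1.9, 4.5
-32.9, 0.8, -3.8, -1.4, 1.9, 4.5
-32.6, 3.5, -4.8, -1.4, 1.9, 4.5
-32.0, 6.1, -5.7, -1.4, 1.9, 4.5
-31.2, 8.7, -6.6, -1.4, 1.9, 4.5
-30.2, 11.3, -7.3, -1.4, 1.9, 4.5
-29.0, 13.8, -8.0, -1.4, 1.9, 4.5
-27.6, 16.2, -8.6, -1.4, 1.9, 4.5
-25.9, 18.5, -9.0, -1.4, 1.9, 4.5
```

Call:
apply_moves --deltas '[-26.8, -18.4, 0, -1.4, 1.9, 4.5, -1, -28.4, -16.3, 0, -1.4, 1.9, 4.5, -1, -29.7, -14.2, 0, -1.4, 1.9, 4.5, -1, -30.8, -11.9, 0, -1.4, 1.9, 4.5, -1, -31.7, -9.5, 0, -1.4, 1.9, 4.5, -1, -32.3, -7, 0, -1.4, 1.9, 4.5, -1, -32.7, -4.5, -1, -1.4, 1.9, 4.5, -1, -32.9, -1.8, -2, -1.4, 1.9, 4.5, -1]'

```text
time_s: 0.77
tcp_pos: [0.3701, 0.364, 0.183]
orientation: [[-0.51, 0.856, -0.083], [0.8, 0.507, 0.321], [0.317, 0.097, -0.943]]
wrist_force: [1.9, 0.3, 0.2]
gripper_width: 0.0873
```

```bash
python3 - <<'E'
from plan import *
R=lean(L,AX,np.radians(35))
g=C+.026*AX+[0,0,.002];t=g+.019*R[:,2]
pre=t-.1*R[:,2];print(cur()[0],observe()["q"].round(1))
plan(pre,R,10)
E
```

```text
[0.37012336 0.3639908  0.18297624] [-47.3   1.9   9.8 111.1 -20.9  60.8   3.3]
total rotvec deg [-11.41  14.11  34.61] dist mm 267.2 tool delta [-265.63   14.71  -24.56]
-26.6, 1.5, -2.5, -1.1, 1.4, 3.5
-26.4, 3.1, -3.1, -1.1, 1.4, 3.5
-26.0, 4.8, -3.6, -1.1, 1.4, 3.5
-25.6, 6.4, -4.2, -1.1, 1.4, 3.5
-25.1, 8.0, -4.6, -1.1, 1.4, 3.5
-24.4, 9.6, -5.1, -1.1, 1.4, 3.5
-23.6, 11.2, -5.5, -1.1, 1.4, 3.5
-22.8, 12.7, -5.8, -1.1, 1.4, 3.5
-21.8, 14.2, -6.1, -1.1, 1.4, 3.5
-20.8, 15.6, -6.3, -1.1, 1.4, 3.5
```

Call:
apply_moves --deltas '[-26.6, 1.5, -2.5, -1.1, 1.4, 3.5, -1, -26.4, 3.1, -3.1, -1.1, 1.4, 3.5, -1, -26, 4.8, -3.6, -1.1, 1.4, 3.5, -1, -25.6, 6.4, -4.2, -1.1, 1.4, 3.5, -1, -25.1, 8, -4.6, -1.1, 1.4, 3.5, -1, -24.4, 9.6, -5.1, -1.1, 1.4, 3.5, -1, -23.6, 11.2, -5.5, -1.1, 1.4, 3.5, -1, -22.8, 12.7, -5.8, -1.1, 1.4, 3.5, -1, -21.8, 14.2, -6.1, -1.1, 1.4, 3.5, -1, -20.8, 15.6, -6.3, -1.1, 1.4, 3.5, -1, 0, 0, 0, 0, 0, 0, -1]'

```text
time_s: 1.68
tcp_pos: [0.5234, 0.1264, 0.1165]
orientation: [[0.129, 0.989, 0.071], [0.805, -0.146, 0.575], [0.58, -0.017, -0.815]]
wrist_force: [-0.7, -0.7, 0.6]
gripper_width: 0.0868
```

```bash
python3 - <<'E'
from plan import *
from cell import get_image
import cv2
R=lean(L,AX,np.radians(35))
g=C+.026*AX+[0,0,.002];t=g+.019*R[:,2]
print(cur()[0],observe()["q"].round(1))
plan(t,R,5)
a=[get_image(n)["frame"][:,:,::-1] for n in("scene","top")]
cv2.imwrite("pics/g1.png",np.hstack([cv2.resize(a[0][100:300,100:300],(400,400)),cv2.resize(a[1][160:360,90:290],(400,400))]))
E
```

```text
[0.5233981  0.12638597 0.11646626] [-22.1  14.8  28.7 113.8 -49.2  63.1  24.3]
total rotvec deg [ 1.01 -0.46 -3.09] dist mm 111.1 tool delta [ 22.68  -8.62 108.42]
4.5, -1.7, 21.7, 0.2, -0.1, -0.6
4.6, -1.6, 21.7, 0.2, -0.1, -0.6
4.6, -1.5, 21.7, 0.2, -0.1, -0.6
4.7, -1.3, 21.7, 0.2, -0.1, -0.6
4.7, -1.2, 21.7, 0.2, -0.1, -0.6
```

View pics/g1.png

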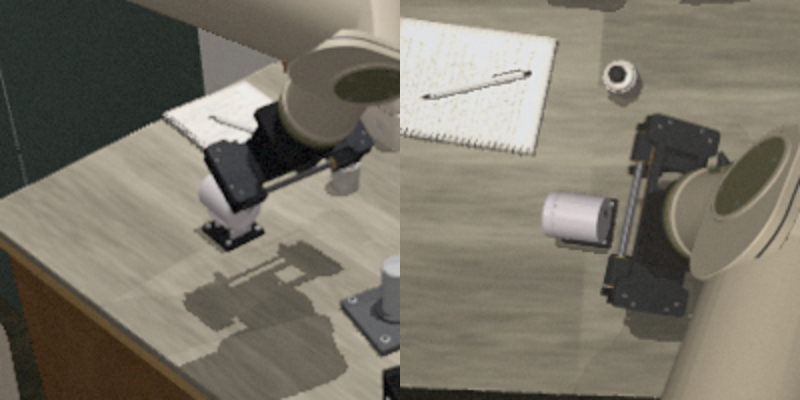

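The open gripper is lined up behind and above the cup, which is at top-zoom px (578,218). I'll align first, then go in.

Call:
apply_moves --deltas '[11.3, -4, 15, 0.5, -0.2, -1.5, -1, 11.3, -4, 15, 0.5, -0.2, -1.5, -1, 0, 0, 0, 0, 0, 0, -1]'

```text
time_s: 2.03
tcp_pos: [0.5168, 0.1727, 0.1062]
orientation: [[0.061, 0.997, 0.045], [0.816, -0.076, 0.573], [0.575, 0.002, -0.818]]
wrist_force: [-0.4, 1.6, -0.1]
gripper_width: 0.0869
```

```bash
python3 - <<'E'
from plan import *
R=lean(L,AX,np.radians(35))
g=C+.026*AX+[0,0,.002];t=g+.019*R[:,2]
plan(t,R,4)
E
```

```text
total rotvec deg [-0.46 -0.1   0.84] dist mm 74.4 tool delta [-7.62  5.84 73.77]
-1.9, 1.5, 18.4, -0.1, -0.0, 0.2
-1.9, 1.4, 18.4, -0.1, -0.0, 0.2
-1.9, 1.4, 18.5, -0.1, -0.0, 0.2
-1.9, 1.4, 18.5, -0.1, -0.0, 0.2
```

Call:
apply_moves --deltas '[-3, 2.5, 14, -0.2, 0, 0.4, -1, -3, 2, 12, -0.2, 0, 0.3, -1, -1, 1, 12, 0, 0, 0, -1, 0, 0, 10, 0, 0, 0, -1, 0, 0, 8, 0, 0, 0, -1, 0, 0, 0, 0, 0, 0, -1]'

```text
time_s: 2.53
tcp_pos: [0.5211, 0.2106, 0.0535]
orientation: [[0.058, 0.997, 0.043], [0.815, -0.073, 0.575], [0.577, 0.002, -0.817]]
wrist_force: [-0.7, -0.2, 0.1]
gripper_width: 0.0872
```

```bash
python3 - <<'E'
from plan import *
R=lean(L,AX,np.radians(35))
g=C+.026*AX+[0,0,.002];t=g+.019*R[:,2]
plan(t,R,1);print(observe()["wrist_force"])
E
```

```text
total rotvec deg [-0.58 -0.22  0.99] dist mm 13.1 tool delta [-8.6   4.57  8.71]
-8.6, 4.6, 8.7, -0.6, -0.2, 1.0
[-0.69292986 -0.22854971  0.10834892]
```

Call:
apply_moves --deltas '[-5, 2.5, 4, -0.5, 0, 0.6, -1, -4, 2, 3, -0.3, 0, 0.5, -1, 0, 0, 0, 0, 0, 0, -1]'

```text
time_s: 2.78
tcp_pos: [0.5259, 0.2065, 0.0415]
orientation: [[0.079, 0.995, 0.059], [0.813, -0.099, 0.573], [0.576, 0.002, -0.817]]
wrist_force: [0.5, 0.3, 0.2]
gripper_width: 0.0869
```

```bash
python3 - <<'E'
from plan import *
R=lean(L,AX,np.radians(35))
g=C+.026*AX+[0,0,.002];t=g+.019*R[:,2]
plan(t,R,1);print(observe()["wrist_force"])
E
```

```text
total rotvec deg [ 0.3 -0.2 -0.2] dist mm 1.8 tool delta [ 1.36 -0.48  1.08]
1.4, -0.5, 1.1, 0.3, -0.2, -0.2
[0.48691604 0.33608373 0.17858393]
```

Aligned within 2 mm. Now closing.

Call:
apply_moves --deltas '[0, 0, 0, 0, 0, 0, 1, 0, 0, 0, 0, 0, 0, 1, 0, 0, 0, 0, 0, 0, 1, 0, 0, 0, 0, 0, 0, 1, 0, 0, 0, 0, 0, 0, 1, 0, 0, 0, 0, 0, 0, 1]' --newtons 30

```text
time_s: 3.28
tcp_pos: [0.5265, 0.2048, 0.0426]
orientation: [[0.081, 0.995, 0.061], [0.813, -0.101, 0.574], [0.577, 0.003, -0.817]]
wrist_force: [-19.7, -2.9, 9.1]
gripper_width: 0.0551
```

Call:
apply_moves --deltas '[0, 0, 0, 0, 0, 0, 1, 0, 0, 0, 0, 0, 0, 1, 0, 0, 0, 0, 0, 0, 1]'

```text
time_s: 3.53
tcp_pos: [0.5259, 0.205, 0.0426]
orientation: [[0.08, 0.995, 0.059], [0.813, -0.1, 0.574], [0.577, 0.002, -0.817]]
wrist_force: [-0.1, 0.4, -0.8]
gripper_width: 0.0535
```

Call:
apply_moves --deltas '[5.8, 0, -8.2, 0, 0, 0, 1, 8.7, 0, -12.3, 0, 0, 0, 1, 11.5, 0, -16.3, 0, 0, 0, 1, 11.5, 0, -16.3, 0, 0, 0, 1, 11.5, 0, -16.3, 0, 0, 0, 1, 11.5, 0, -16.3, 0, 0, 0, 1, 11.5, 0, -16.3, 0, 0, 0, 1, 5.8, 0, -8.2, 0, 0, 0, 1]'

```text
time_s: 4.2
tcp_pos: [0.5246, 0.2034, 0.1844]
orientation: [[0.086, 0.995, 0.058], [0.815, -0.104, 0.571], [0.573, -0.001, -0.819]]
wrist_force: [0.4, 0.0, -0.1]
gripper_width: 0.0536
```

```bash
python3 - <<'E'
from plan import *
from cell import get_image
import cv2
s=observe();print(s["tcp_pos"],s["q"].round(1),s["wrist_force"],s["gripper_width"])
a=[get_image(n)["frame"][:,:,::-1] for n in("scene","top")]
cv2.imwrite("pics/g2.png",np.hstack([cv2.resize(a[0][80:280,100:300],(400,400)),cv2.resize(a[1][160:360,90:290],(400,400))]))
E
```

```text
[0.52464638 0.20335925 0.18438355] [-29.8   8.8  26.5 110.2 -44.   63.3  11.3] [ 0.44852448  0.01963157 -0.08024256] 0.0536033236604548
```

View pics/g2.png

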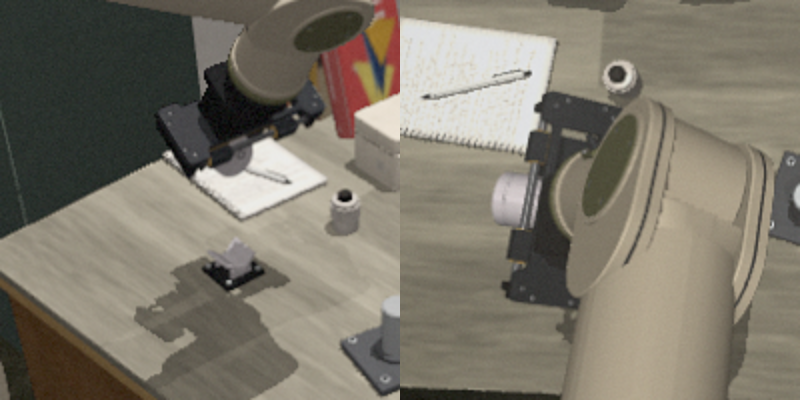

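```bash
cat >> plan.py <<'E'
AXT=np.array([.817,0,.577]);AXT/=np.linalg.norm(AXT);BT=np.array([-.0203,0,-.0296])
POST=np.array([.5533,-.0662])
def cuptarget(psi,zbase,post=POST):
    be=np.arcsin(AXT[2]);ps=np.radians(psi)
    z=np.array([np.cos(be)*np.cos(ps),np.cos(be)*np.sin(ps),-np.sin(be)])
    x=(np.array([0,0,-1])-AXT[2]*z)/AXT[0]
    R=np.c_[x,np.cross(z,x),z]
    return np.r_[post,zbase]-R@BT,R
def cupnow():
    p,R=cur();return p+R@BT,R@AXT
E
python3 - <<'E'
from plan import *
print(cupnow())
p,R=cuptarget(-75,.190);print(p,R.round(3))
plan(p,R,20)
E
```

```text
(array([0.52140589, 0.17008312, 0.19625564]), array([ 0.10316468,  0.99465754, -0.00366382]))
[ 0.55652683 -0.07824267  0.15634273] [[-0.149  0.966  0.211]
 [ 0.557  0.259 -0.789]
 [-0.817  0.    -0.577]]
total rotvec deg [ -4.01 -88.71 -22.85] dist mm 284.8 tool delta [-242.5    60.58 -136.61]
-12.1, 3.0, -6.8, -0.2, -4.4, -1.1
-12.7, 2.8, -5.9, -0.2, -4.4, -1.1
-13.1, 2.6, -4.9, -0.2, -4.4, -1.1
-13.5, 2.3, -3.8, -0.2, -4.4, -1.1
-13.8, 2.1, -2.7, -0.2, -4.4, -1.1
-14.0, 1.8, -1.7, -0.2, -4.4, -1.1
-14.2, 1.5, -0.6, -0.2, -4.4, -1.1
-14.2, 1.2, 0.5, -0.2, -4.4, -1.1
-14.1, 0.9, 1.6, -0.2, -4.4, -1.1
-14.0, 0.6, 2.7, -0.2, -4.4, -1.1
-13.7, 0.4, 3.8, -0.2, -4.4, -1.1
-13.4, 0.1, 4.9, -0.2, -4.4, -1.1
-13.0, -0.2, 5.9, -0.2, -4.4, -1.1
-12.5, -0.5, 6.9, -0.2, -4.4, -1.1
-11.9, -0.8, 7.8, -0.2, -4.4, -1.1
-11.2, -1.0, 8.7, -0.2, -4.4, -1.1
-10.5, -1.3, 9.5, -0.2, -4.4, -1.1
-9.7, -1.5, 10.3, -0.2, -4.4, -1.1
-8.9, -1.7, 11.0, -0.2, -4.4, -1.1
-7.9, -1.9, 11.7, -0.2, -4.4, -1.1
```

Call:
apply_moves --deltas '[-8, 3, -13, -0.2, -4.4, -1.1, 1, -9, 2.8, -13, -0.2, -4.4, -1.1, 1, -10, 2.6, -12, -0.2, -4.4, -1.1, 1, -11, 2.3, -11, -0.2, -4.4, -1.1, 1, -12, 2.1, -10, -0.2, -4.4, -1.1, 1, -13, 1.8, -8, -0.2, -4.4, -1.1, 1, -13, 1.5, -7, -0.2, -4.4, -1.1, 1, -13, 1.2, -6, -0.2, -4.4, -1.1, 1, -13, 0.9, -4, -0.2, -4.4, -1.1, 1, -13, 0.6, -2, -0.2, -4.4, -1.1, 1]'

```text
time_s: 5.13
tcp_pos: [0.5335, 0.0555, 0.2296]
orientation: [[-0.064, 0.995, 0.072], [0.977, 0.077, -0.197], [-0.202, 0.058, -0.978]]
wrist_force: [0.1, -0.1, -2.7]
gripper_width: 0.0535
```

```bash
python3 - <<'E'
from plan import *
print(cupnow(),observe()["q"].round(1),observe()["gripper_width"])
p,R=cuptarget(-75,.190)
plan(p,R,12)
E
```

```text
(array([0.53265404, 0.04145644, 0.26266797]), array([-0.01066095,  0.68450928, -0.72892619])) [-41.9   5.8  24.8 100.4  10.1  74.  -15.8] 0.05346198322167967
total rotvec deg [ -3.07 -42.66 -10.9 ] dist mm 154.2 tool delta [-117.35    8.31   99.69]
-9.8, 0.7, 8.3, -0.3, -3.6, -0.9
-9.3, 0.5, 8.9, -0.3, -3.6, -0.9
-8.7, 0.3, 9.5, -0.3, -3.6, -0.9
-8.1, 0.1, 10.0, -0.3, -3.6, -0.9
-7.5, -0.0, 10.5, -0.3, -3.6, -0.9
-6.8, -0.2, 10.9, -0.3, -3.6, -0.9
-6.1, -0.3, 11.3, -0.3, -3.6, -0.9
-5.4, -0.5, 11.7, -0.3, -3.6, -0.9
-4.6, -0.6, 12.0, -0.3, -3.6, -0.9
-3.9, -0.7, 12.2, -0.3, -3.6, -0.9
-3.1, -0.8, 12.4, -0.3, -3.6, -0.9
-2.3, -0.9, 12.6, -0.3, -3.6, -0.9
```

Call:
apply_moves --deltas '[-9.8, 0.7, 6, -0.3, -3.6, -0.9, 1, -9.3, 0.5, 7, -0.3, -3.6, -0.9, 1, -8.7, 0.3, 8, -0.3, -3.6, -0.9, 1, -8.1, 0.1, 9, -0.3, -3.6, -0.9, 1, -7.5, 0, 10, -0.3, -3.6, -0.9, 1, -6.8, -0.2, 10.9, -0.3, -3.6, -0.9, 1, -6.1, -0.3, 11.3, -0.3, -3.6, -0.9, 1, -5.4, -0.5, 11.7, -0.3, -3.6, -0.9, 1, -4.6, -0.6, 12, -0.3, -3.6, -0.9, 1, -2, -0.6, 9, -0.3, -3.2, -0.9, 1, 0, 0, 0, 0, 0, 0, 1]'

```text
time_s: 6.05
tcp_pos: [0.5468, -0.0547, 0.1627]
orientation: [[-0.171, 0.966, 0.192], [0.625, 0.257, -0.737], [-0.761, -0.006, -0.648]]
wrist_force: [-0.8, 1.5, -1.3]
gripper_width: 0.0536
```

```bash
python3 - <<'E'
from plan import *
print(cupnow(),observe()["q"].round(1),observe()["gripper_width"])
p,R=cuptarget(-75,.175)
plan(p,R,4)
E
```

```text
(array([ 0.54457589, -0.04558827,  0.19735898]), array([-0.02928152,  0.08553377, -0.9959049 ])) [-49.4  17.6  24.3 111.7  44.4  70.7 -32.8] 0.053582379965887446
total rotvec deg [-0.29 -5.17  0.23] dist mm 33.3 tool delta [-0.11  3.5  33.07]
-0.0, 0.9, 8.3, -0.1, -1.3, 0.1
0.2, 0.9, 8.3, -0.1, -1.3, 0.1
0.3, 0.9, 8.3, -0.1, -1.3, 0.1
0.5, 0.8, 8.3, -0.1, -1.3, 0.1
```

Call:
apply_moves --deltas '[0, 1, 8, -0.1, -1.4, 0.1, 1, 0, 0.9, 8, -0.1, -1.3, 0.1, 1, 0.3, 0.9, 8, -0.1, -1.3, 0.1, 1, 0.5, 0.8, 6, 0, -1, 0, 1, 0, 0, 0, 0, 0, 0, 1]'

```text
time_s: 6.47
tcp_pos: [0.555, -0.0769, 0.1393]
orientation: [[-0.153, 0.966, 0.207], [0.559, 0.258, -0.788], [-0.815, -0.004, -0.58]]
wrist_force: [-0.7, -0.2, -1.8]
gripper_width: 0.0535
```

```bash
python3 - <<'E'
from plan import *
from cell import get_image
import cv2,pickle
print(cupnow(),observe()["q"].round(1),observe()["gripper_width"])
p,R=cuptarget(-75,.165)
plan(p,R,2)
D={n:get_image(n) for n in("scene","top")};pickle.dump(D,open("o1.pkl","wb"))
cv2.imwrite("pics/p1.png",np.hstack([cv2.resize(D["scene"]["frame"][150:300,220:370,::-1],(400,400)),cv2.resize(D["top"]["frame"][170:320,220:370,::-1],(400,400))]))
E
```

```text
(array([ 0.5519404 , -0.06491735,  0.17304718]), array([-0.00518468,  0.00219597, -0.99998415])) [-49.3  22.5  25.2 113.1  48.4  68.3 -37.7] 0.05345131847048296
total rotvec deg [-0.2  -0.2   0.17] dist mm 8.3 tool delta [5.53 1.18 6.03]
2.8, 0.6, 3.0, -0.1, -0.1, 0.1
2.8, 0.6, 3.0, -0.1, -0.1, 0.1
```

View pics/p1.png

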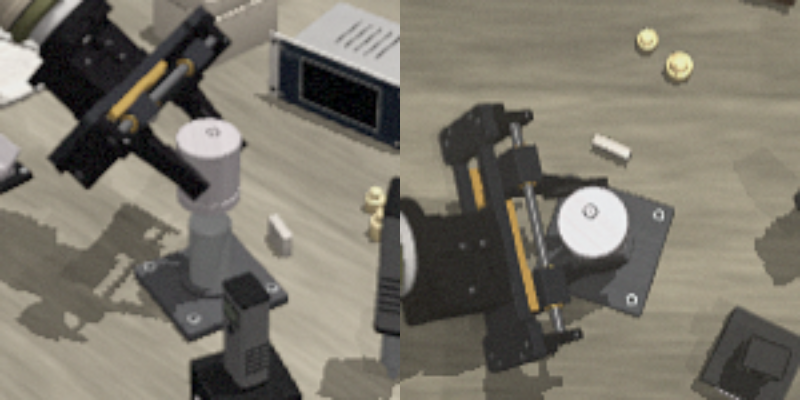

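The cup is mouth down above the post, with the ring visible at top-zoom px (590,211). I'll measure it in the hand.

```bash
python3 - <<'E'
from plan import *
from h import *
D=pickle.load(open("o1.pkl","rb"))
for n in D:
    d=D[n];W=world(d);m=((W>(.5,-.12,.160))&(W<(.6,-.02,.19))).all(-1)
    if n=="top":
        m&=np.array(d["frame"]).min(-1)>120
    else: m&=np.array(d["frame"]).min(-1)>100
    P=W[m];A=np.c_[P[:,:2]-P[:,:2].mean(0),np.ones(len(P))];co=np.linalg.lstsq(A,P[:,2],rcond=None)[0]
    print(n,len(P),P.mean(0).round(4),cv2.minEnclosingCircle(P[:,:2].astype(np.float32)),co)
E
```

```text
scene 383 [ 0.5464 -0.0685  0.1718] ((0.548022449016571, -0.05747758224606514), 0.038727808743715286) [0.01885862 0.09883334 0.17177213]
top 556 [ 0.5515 -0.066   0.1731] ((0.5522465109825134, -0.06607378274202347), 0.02717590518295765) [0.02437053 0.01606096 0.1731303 ]
```

Call:
apply_moves --deltas '[2.8, 0.9, 3, -0.1, -0.1, 0.1, 1, 2.8, 0.9, 3, -0.1, -0.1, 0.1, 1, 0, 0, 0, 0, 0, 0, 1]'

```text
time_s: 6.82
tcp_pos: [0.5584, -0.0769, 0.1325]
orientation: [[-0.146, 0.966, 0.213], [0.561, 0.258, -0.786], [-0.815, 0.005, -0.58]]
wrist_force: [0.1, -0.3, -1.4]
gripper_width: 0.0538
```

```bash
sed -i 's/^POST=.*/POST=np.array([.5536,-.0650])/' plan.py; python3 - <<'E'
from plan import *
print(cupnow(),observe()["wrist_force"])
p,R=cuptarget(-75,.1)
plan(p,R,8)
E
```

```text
(array([ 0.55507417, -0.06497363,  0.16624195]), array([ 0.0038132 ,  0.00459312, -0.99998218])) [ 0.07533866 -0.27005622 -1.4471536 ]
total rotvec deg [ 0.14 -0.2  -0.24] dist mm 66.2 tool delta [54.07 -1.91 38.18]
6.8, -0.2, 4.8, 0.0, -0.0, -0.0
6.8, -0.2, 4.8, 0.0, -0.0, -0.0
6.8, -0.2, 4.8, 0.0, -0.0, -0.0
6.8, -0.2, 4.8, 0.0, -0.0, -0.0
6.8, -0.2, 4.8, 0.0, -0.0, -0.0
6.8, -0.2, 4.8, 0.0, -0.0, -0.0
6.8, -0.2, 4.8, 0.0, -0.0, -0.0
6.8, -0.2, 4.8, 0.0, -0.0, -0.0
```

Call:
apply_moves --deltas '[4, -0.7, 2.8, 0, 0, 0, 1, 5, -0.5, 3.5, 0, 0, 0, 1, 5, -0.2, 3.5, 0, 0, 0, 1, 5, 0, 3.5, 0, 0, 0, 1, 0, 0, 0, 0, 0, 0, 1]'

```text
time_s: 7.23
tcp_pos: [0.5573, -0.0765, 0.1071]
orientation: [[-0.145, 0.966, 0.214], [0.562, 0.259, -0.785], [-0.814, 0.006, -0.581]]
wrist_force: [-0.3, 0.3, -1.7]
gripper_width: 0.054
```

```bash
python3 - <<'E'
from plan import *
print(cupnow(),observe()["wrist_force"])
p,R=cuptarget(-75,.093)
plan(p,R,7)
E
```

```text
(array([ 0.5538693 , -0.06464536,  0.14083153]), array([ 0.00477993,  0.00640513, -0.99996806])) [-0.34555163  0.32513357 -1.65234412]
total rotvec deg [ 0.2  -0.28 -0.3 ] dist mm 47.8 tool delta [38.62 -0.86 28.11]
5.5, -0.1, 4.0, 0.0, -0.0, -0.0
5.5, -0.1, 4.0, 0.0, -0.0, -0.0
5.5, -0.1, 4.0, 0.0, -0.0, -0.0
5.5, -0.1, 4.0, 0.0, -0.0, -0.0
5.5, -0.1, 4.0, 0.0, -0.0, -0.0
5.5, -0.1, 4.0, 0.0, -0.0, -0.0
5.5, -0.1, 4.0, 0.0, -0.0, -0.0
```

Call:
apply_moves --deltas '[5, -0.2, 3.5, 0, 0, 0, 1, 5, -0.1, 3.5, 0, 0, 0, 1, 5, -0.1, 3.5, 0, 0, 0, 1, 5, 0, 3.5, 0, 0, 0, 1, 4, 0, 2.8, 0, 0, 0, 1, 3, 0, 2, 0, 0, 0, 1, 0, 0, 0, 0, 0, 0, 1]'

```text
time_s: 7.82
tcp_pos: [0.5567, -0.0761, 0.0699]
orientation: [[-0.147, 0.966, 0.214], [0.562, 0.259, -0.786], [-0.814, 0.005, -0.581]]
wrist_force: [-0.4, -0.5, -0.8]
gripper_width: 0.0534
```

```bash
python3 - <<'E'
from plan import *
print(cupnow(),observe()["wrist_force"])
p,R=cuptarget(-75,.088)
plan(p,R,4)
E
```

```text
(array([ 0.55337981, -0.06425118,  0.10363708]), array([ 0.00366148,  0.00572489, -0.99997691])) [-0.40275526 -0.54493836 -0.75183289]
total rotvec deg [ 0.18 -0.26 -0.22] dist mm 15.6 tool delta [12.14 -0.23  9.81]
3.0, -0.1, 2.5, 0.0, -0.1, -0.1
3.0, -0.1, 2.4, 0.0, -0.1, -0.1
3.0, -0.0, 2.4, 0.0, -0.1, -0.1
3.0, -0.0, 2.4, 0.0, -0.1, -0.1
```

Call:
apply_moves --deltas '[2.5, 0, 2, 0, 0, 0, 1, 2.5, 0, 2, 0, 0, 0, 1, 2, 0, 1.6, 0, 0, 0, 1, 1.5, 0, 1, 0, 0, 0, 1, 0, 0, 0, 0, 0, 0, 1]'

```text
time_s: 8.23
tcp_pos: [0.5572, -0.0765, 0.0583]
orientation: [[-0.146, 0.966, 0.214], [0.562, 0.259, -0.786], [-0.814, 0.006, -0.581]]
wrist_force: [0.2, -0.7, -1.6]
gripper_width: 0.054
```

```bash
python3 - <<'E'
from plan import *
print(cupnow(),observe()["wrist_force"])
E
```

```text
(array([ 0.55385748, -0.06466287,  0.09204075]), array([ 0.00423936,  0.00585378, -0.99997388])) [ 0.18531842 -0.74606625 -1.59969946]
```

Call:
apply_moves --deltas '[1.2, 0, 0.9, 0, 0, 0, 1, 1.2, 0, 0.9, 0, 0, 0, 1, 0, 0, 0, 0, 0, 0, 1]'

```text
time_s: 8.48
tcp_pos: [0.5574, -0.0765, 0.0552]
orientation: [[-0.146, 0.966, 0.214], [0.562, 0.259, -0.785], [-0.814, 0.006, -0.581]]
wrist_force: [-0.9, -0.4, -1.9]
gripper_width: 0.0537
```

Call:
apply_moves --deltas '[0.8, 0, 0.6, 0, 0, 0, 1, 0.4, 0, 0.3, 0, 0, 0, 1, 0, 0, 0, 0, 0, 0, 1]'

```text
time_s: 8.73
tcp_pos: [0.5578, -0.0767, 0.0551]
orientation: [[-0.144, 0.966, 0.215], [0.561, 0.258, -0.787], [-0.815, 0.007, -0.579]]
wrist_force: [0.1, 0.1, -0.8]
gripper_width: 0.0535
```

Call:
apply_moves --deltas '[1.2, 0, 0.9, 0, 0, 0, 1, 0.8, 0, 0.6, 0, 0, 0, 1, 0, 0, 0, 0, 0, 0, 1]'

```text
time_s: 8.98
tcp_pos: [0.5584, -0.0771, 0.0552]
orientation: [[-0.142, 0.966, 0.215], [0.558, 0.257, -0.789], [-0.818, 0.008, -0.576]]
wrist_force: [0.9, 0.3, -1.2]
gripper_width: 0.0538
```

Call:
apply_moves --deltas '[0, 0, 0, 0, 0, 0, -1, 0, 0, 0, 0, 0, 0, -1, 0, 0, 0, 0, 0, 0, -1, 0, 0, 0, 0, 0, 0, -1, 0, 0, 0, 0, 0, 0, -1, 0, 0, 0, 0, 0, 0, -1, 0, 0, 0, 0, 0, 0, -1]'

```text
time_s: 9.57
tcp_pos: [0.5585, -0.0773, 0.055]
orientation: [[-0.142, 0.966, 0.215], [0.558, 0.257, -0.789], [-0.818, 0.008, -0.576]]
wrist_force: [0.4, -0.1, 0.2]
gripper_width: 0.0854
```

```bash
python3 - <<'E'
from plan import *
from h import *
from cell import get_image
D={n:get_image(n) for n in("scene","top")};pickle.dump(D,open("o2.pkl","wb"))
cv2.imwrite("pics/p2.png",np.hstack([cv2.resize(D["scene"]["frame"][180:300,240:360,::-1],(400,400)),cv2.resize(D["top"]["frame"][170:320,220:370,::-1],(400,400))]))
d=D["top"];W=world(d);m=((W>(.5,-.12,.08))&(W<(.6,-.02,.1))).all(-1)&(d["frame"].min(-1)>120)
P=W[m];print(len(P),P.mean(0),cv2.minEnclosingCircle(P[:,:2].astype(np.float32)))
E
```

```text
457 [ 0.55479447 -0.06623414  0.08852   ] ((0.5551785826683044, -0.06593550741672516), 0.0270885918289423)
```

View pics/p2.png

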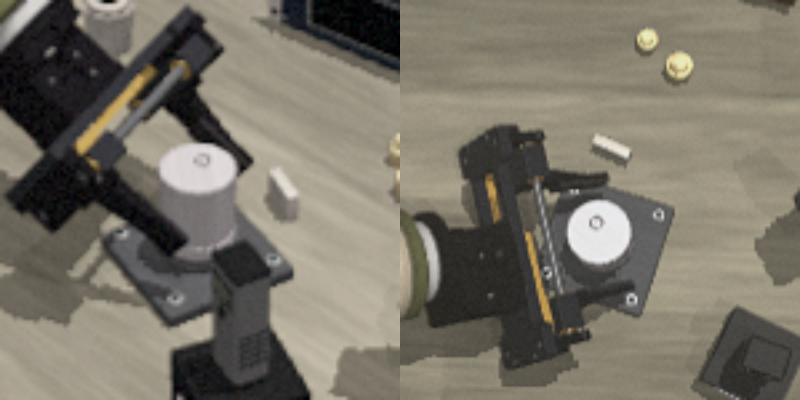

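The cup is seated and free, with its base at z≈0.0885 and the ring at top-zoom px (597,223). Backing straight out.

Call:
apply_moves --deltas '[0, 0, -6, 0, 0, 0, -1, 0, 0, -12, 0, 0, 0, -1, 0, 0, -18, 0, 0, 0, -1, 0, 0, -22, 0, 0, 0, -1, 0, 0, -24, 0, 0, 0, -1, -10, 0, -20, 0, 0, 0, -1, -15, 0, -10, 0, 0, 0, -1, -15, 0, -10, 0, 0, 0, -1]'

```text
time_s: 10.33
tcp_pos: [0.5336, 0.0049, 0.1623]
orientation: [[-0.148, 0.966, 0.213], [0.557, 0.259, -0.789], [-0.817, 0.002, -0.576]]
wrist_force: [0.2, 0.4, 0.2]
gripper_width: 0.0868
```

```bash
python3 - <<'E'
from plan import *
from h import *
from cell import get_image
s=observe();print(s["tcp_pos"],s["q"].round(1))
D={n:get_image(n) for n in("scene","top")};pickle.dump(D,open("o3.pkl","wb"))
cv2.imwrite("pics/p3.png",np.hstack([cv2.resize(D["scene"]["frame"][180:300,240:360,::-1],(400,400)),cv2.resize(D["top"]["frame"][170:320,220:370,::-1],(400,400))]))
# rectified base view from each
g=np.arange(-30,30,.2)/1000;c=np.array([.555,-.066,.088])
G=c+np.stack(np.broadcast_arrays((-g)[:,None],(-g)[None,:],np.zeros((1,1))),-1)  # up=+x, left=+y
ims=[]
for n in D:
    d=D[n];m=proj(d,G.reshape(-1,3)).reshape(300,300,2).astype(np.float32)
    ims.append(cv2.resize(cv2.remap(d["frame"],m[...,0],m[...,1],cv2.INTER_CUBIC)[:,:,::-1],(400,400)))
    W=world(d);m=((W>(.5,-.12,.083))&(W<(.6,-.02,.095))).all(-1)&(d["frame"].min(-1)>110)
    P=W[m];print(n,len(P),P.mean(0),cv2.minEnclosingCircle(P[:,:2].astype(np.float32)))
cv2.imwrite("pics/ring.png",np.hstack(ims))
E
```

```text
[0.53356536 0.00490531 0.16231665] [-55.3  21.8  21.9 109.9  44.5  76.9 -39.8]
scene 304 [ 0.55127897 -0.06617637  0.08873219] ((0.5559781193733215, -0.06745193898677826), 0.03126483038067818)
top 461 [ 0.55500468 -0.06627383  0.08861076] ((0.5555053949356079, -0.06590764969587326), 0.02721771039068699)
```

View pics/p3.png

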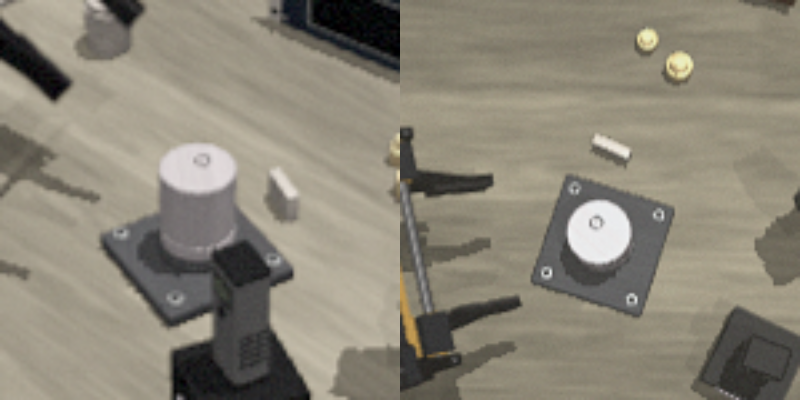

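View pics/ring.png

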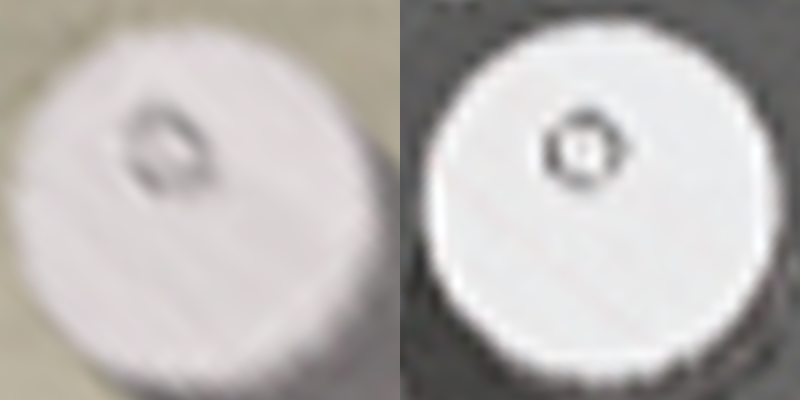

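```bash
cat >> plan.py <<'E'
PR=np.array([.4525,-.2018]);SPOT=np.array([.5626,-.0627])
th=np.radians(70);yy=np.array([np.cos(th),np.sin(th),0]);zz=np.array([0,0,-1.]);RP=np.c_[np.cross(yy,zz),yy,zz]
E
python3 - <<'E'
from plan import *
p,R=cur();print(RP)
plan(np.r_[PR,.23],RP,16)
E
```

```text
[[-0.93969262  0.34202014  0.        ]
 [ 0.34202014  0.93969262  0.        ]
 [ 0.          0.         -1.        ]]
total rotvec deg [-25.93  50.51 -50.79] dist mm 232.3 tool delta [-157.74 -132.69  107.16]
-9.9, -8.3, 6.7, -1.6, 3.2, -3.2
-9.7, -9.0, 5.9, -1.6, 3.2, -3.2
-9.5, -9.7, 5.1, -1.6, 3.2, -3.2
-9.2, -10.4, 4.3, -1.6, 3.2, -3.2
-8.8, -11.0, 3.5, -1.6, 3.2, -3.2
-8.4, -11.5, 2.7, -1.6, 3.2, -3.2
-7.9, -12.1, 1.9, -1.6, 3.2, -3.2
-7.3, -12.5, 1.2, -1.6, 3.2, -3.2
-6.6, -12.9, 0.4, -1.6, 3.2, -3.2
-5.9, -13.3, -0.3, -1.6, 3.2, -3.2
-5.1, -13.6, -1.0, -1.6, 3.2, -3.2
-4.3, -13.8, -1.6, -1.6, 3.2, -3.2
-3.4, -13.9, -2.2, -1.6, 3.2, -3.2
-2.5, -14.0, -2.8, -1.6, 3.2, -3.2
-1.5, -14.1, -3.3, -1.6, 3.2, -3.2
-0.6, -14.0, -3.7, -1.6, 3.2, -3.2
```

Call:
apply_moves --deltas '[-12, 0, -8, -1.6, 3.2, -3.2, -1, -16, -2, -12, -1.6, 3.2, -3.2, -1, -14, -4, -12, -1.6, 3.2, -3.2, -1, -12, -8, -8, -1.6, 3.2, -3.2, -1, -8, -10, 0, -1.6, 3.2, -3.2, -1, -8, -11, 0, -1.6, 3.2, -3.2, -1, -8, -12, 0, -1.6, 3.2, -3.2, -1, -7, -12, 0, -1.6, 3.2, -3.2, -1]'

```text
time_s: 11.1
tcp_pos: [0.5019, -0.0394, 0.2553]
orientation: [[-0.673, 0.704, 0.228], [0.601, 0.7, -0.387], [-0.432, -0.123, -0.894]]
wrist_force: [0.8, -1.0, 0.5]
gripper_width: 0.0872
```

```bash
python3 - <<'E'
from plan import *
p,R=cur();print(p,observe()["q"].round(1))
plan(np.r_[PR,.22],RP,9)
E
```

```text
[ 0.50192455 -0.03944945  0.25529052] [-47.1  -7.6  26.2 112.5  31.3  72.3  16.3]
total rotvec deg [-12.47  23.79 -23.12] dist mm 173.3 tool delta [ -49.06 -144.04   83.02]
-5.5, -16.0, 9.2, -1.4, 2.6, -2.6
-5.1, -16.5, 8.6, -1.4, 2.6, -2.6
-4.8, -16.9, 8.0, -1.4, 2.6, -2.6
-4.4, -17.3, 7.3, -1.4, 2.6, -2.6
-3.9, -17.6, 6.7, -1.4, 2.6, -2.6
-3.4, -17.9, 6.1, -1.4, 2.6, -2.6
-2.9, -18.2, 5.5, -1.4, 2.6, -2.6
-2.3, -18.5, 5.0, -1.4, 2.6, -2.6
-1.7, -18.7, 4.4, -1.4, 2.6, -2.6
```

Call:
apply_moves --deltas '[-5.5, -16, 9.2, -1.4, 2.6, -2.6, -1, -5.1, -16.5, 8.6, -1.4, 2.6, -2.6, -1, -4.8, -16.9, 8, -1.4, 2.6, -2.6, -1, -4.4, -17.3, 7.3, -1.4, 2.6, -2.6, -1, -3.9, -17.6, 6.7, -1.4, 2.6, -2.6, -1, -3.4, -17.9, 6.1, -1.4, 2.6, -2.6, -1, -2.9, -18.2, 5.5, -1.4, 2.6, -2.6, -1, -1.5, -14, 4, -1.2, 2.2, -2, -1, 0, -6, 0, -0.5, 0.5, -0.5, -1, 0, 0, 0, 0, 0, 0, -1]'

```text
time_s: 11.93
tcp_pos: [0.454, -0.1903, 0.2256]
orientation: [[-0.932, 0.36, 0.037], [0.36, 0.933, -0.0], [-0.035, 0.013, -0.999]]
wrist_force: [-0.1, -0.2, 0.7]
gripper_width: 0.0872
```

```bash
python3 - <<'E'
from plan import *
p,R=cur();print(p,observe()["q"].round(1))
plan(np.r_[PR,.18],RP,4)
E
```

```text
[ 0.45403565 -0.19029203  0.22556447] [-42.4  -3.7  59.5 107.    2.7  72.9  85.2]
total rotvec deg [ 0.73  2.01 -1.11] dist mm 47.0 tool delta [ -1.12 -11.88  45.48]
-0.3, -3.0, 11.4, 0.2, 0.5, -0.3
-0.4, -2.9, 11.4, 0.2, 0.5, -0.3
-0.5, -2.9, 11.4, 0.2, 0.5, -0.3
-0.5, -2.9, 11.4, 0.2, 0.5, -0.3
```

Call:
apply_moves --deltas '[-0.3, -4, 6, 0.2, 0.6, -0.4, -1, -0.4, -4, 6, 0.2, 0.5, -0.4, -1, -0.5, -2.5, 6, 0.2, 0.5, -0.2, -1, 0, -1, 6, 0.1, 0.3, -0.1, -1, 0, 0, 0, 0, 0, 0, -1]'

```text
time_s: 12.35
tcp_pos: [0.4518, -0.1974, 0.1998]
orientation: [[-0.94, 0.341, -0.0], [0.341, 0.94, 0.002], [0.001, 0.002, -1.0]]
wrist_force: [-0.1, -0.2, 0.6]
gripper_width: 0.0868
```

```bash
python3 - <<'E'
from plan import *
from h import *
from cell import get_image
p,R=cur();print(p,observe()["q"].round(1))
plan(np.r_[PR,.105],RP,8)
D={n:get_image(n) for n in("scene","top")}
cv2.imwrite("pics/q1.png",np.hstack([cv2.resize(D["scene"]["frame"][180:340,240:400,::-1],(400,400)),cv2.resize(D["top"]["frame"][230:380,280:430,::-1],(400,400))]))
E
```

```text
[ 0.4517625  -0.1973519   0.19984409] [-41.2   2.5  62.2 107.4  -2.4  71.6  91.8]
total rotvec deg [ 0.09 -0.06  0.09] dist mm 95.0 tool delta [-2.31 -4.08 94.84]
-0.3, -0.5, 11.9, 0.0, -0.0, 0.0
-0.3, -0.5, 11.9, 0.0, -0.0, 0.0
-0.3, -0.5, 11.9, 0.0, -0.0, 0.0
-0.3, -0.5, 11.9, 0.0, -0.0, 0.0
-0.3, -0.5, 11.9, 0.0, -0.0, 0.0
-0.3, -0.5, 11.9, 0.0, -0.0, 0.0
-0.3, -0.5, 11.9, 0.0, -0.0, 0.0
-0.3, -0.5, 11.9, 0.0, -0.0, 0.0
```

View pics/q1.png

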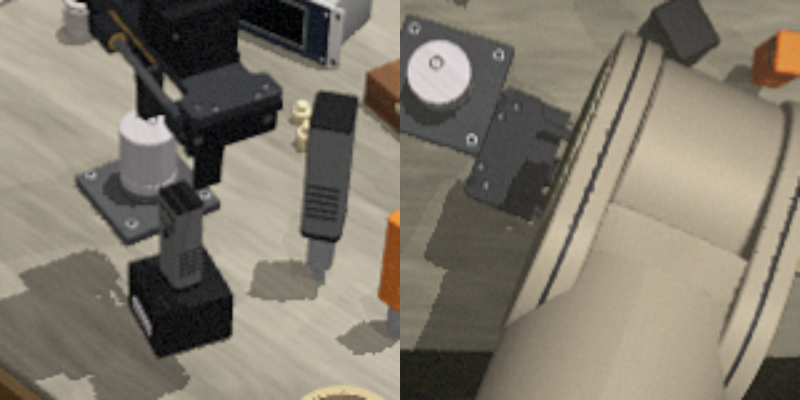

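```bash
python3 - <<'E'
from h import *
from cell import get_image
d=get_image("top");W=world(d)
for zx,zy in((490,170),(520,150),(600,100),(640,60),(680,60),(700,90),(740,150),(780,120),(790,200),(650,240)):
    u=int(280+(zx-400)*.375);v=int(230+zy*.375);print((zx,zy),W[v,u].round(3))
d=get_image("scene");W=world(d)
# arm points in scene view, lowest heights near the big probe
m=(W[...,0]>.40)&(W[...,0]<.7)&(W[...,1]<-.13)&(W[...,1]>-.4)&(W[...,2]>.2)
P=W[m];print(len(P)); 
for lo in np.arange(.2,.5,.04):
    q=P[(P[:,2]>=lo)&(P[:,2]<lo+.04)]
    if len(q):print(round(lo,2),len(q),q.min(0).round(3),q.max(0).round(3))
E
```

```text
(490, 170) [ 0.465 -0.113  0.313]
(520, 150) [ 0.477 -0.133  0.315]
(600, 100) [ 0.48  -0.159  0.602]
(640, 60) [ 0.498 -0.176  0.591]
(680, 60) [ 0.555 -0.252  0.198]
(700, 90) [ 0.488 -0.201  0.585]
(740, 150) [ 0.462 -0.215  0.596]
(780, 120) [ 0.475 -0.234  0.584]
(790, 200) [ 0.443 -0.234  0.603]
(650, 240) [ 0.426 -0.177  0.613]
9079
0.2 360 [ 0.421 -0.28   0.2  ] [ 0.602 -0.141  0.24 ]
0.24 190 [ 0.4   -0.292  0.24 ] [ 0.475 -0.136  0.28 ]
0.28 1356 [ 0.4   -0.297  0.28 ] [ 0.478 -0.13   0.32 ]
0.32 622 [ 0.41  -0.254  0.32 ] [ 0.468 -0.169  0.36 ]
0.36 950 [ 0.4   -0.257  0.36 ] [ 0.476 -0.169  0.4  ]
0.4 944 [ 0.406 -0.241  0.4  ] [ 0.483 -0.162  0.44 ]
0.44 937 [ 0.406 -0.241  0.44 ] [ 0.476 -0.171  0.48 ]
0.48 759 [ 0.401 -0.254  0.48 ] [ 0.475 -0.175  0.52 ]
```

Wrist and links are well clear of the big look-alike. The probe is centred between the fingers, so I'm descending.

Call:
apply_moves --deltas '[-1, -2, 8, 0, 0, 0, -1, -1, -2, 10, 0, 0, 0, -1, -0.5, -0.5, 10, 0, 0, 0, -1, 0, 0, 6, 0, 0, 0, -1, 0, 0, 0, 0, 0, 0, -1]'

```text
time_s: 12.97
tcp_pos: [0.4537, -0.2029, 0.1642]
orientation: [[-0.94, 0.341, 0.005], [0.341, 0.94, 0.004], [-0.003, 0.005, -1.0]]
wrist_force: [-0.9, 0.1, -0.6]
gripper_width: 0.0871
```

```bash
python3 - <<'E'
from plan import *
plan(np.r_[PR,.107],RP,6)
E
```

```text
total rotvec deg [0.28 0.18 0.09] dist mm 57.2 tool delta [ 1.67  0.37 57.22]
0.3, 0.1, 9.5, 0.0, 0.0, 0.0
0.3, 0.1, 9.5, 0.0, 0.0, 0.0
0.3, 0.1, 9.5, 0.0, 0.0, 0.0
0.3, 0.1, 9.5, 0.0, 0.0, 0.0
0.3, 0.1, 9.5, 0.0, 0.0, 0.0
0.3, 0.1, 9.5, 0.0, 0.0, 0.0
```

Call:
apply_moves --deltas '[0.4, 0.1, 8, 0.1, 0, 0, -1, 0.4, 0.1, 10, 0, 0, 0, -1, 0.3, 0.1, 10, 0, 0, 0, -1, 0.2, 0, 10, 0, 0, 0, -1, 0, 0, 8, 0, 0, 0, -1, 0, 0, 3, 0, 0, 0, -1, 0, 0, 0, 0, 0, 0, -1]'

```text
time_s: 13.55
tcp_pos: [0.4517, -0.202, 0.1086]
orientation: [[-0.94, 0.341, 0.001], [0.341, 0.94, 0.001], [-0.001, 0.001, -1.0]]
wrist_force: [-0.1, -0.2, -0.7]
gripper_width: 0.087
```

```bash
python3 - <<'E'
from plan import *
plan(np.r_[PR,.107],RP,1)
E
```

```text
total rotvec deg [0.08 0.05 0.05] dist mm 1.8 tool delta [-0.7   0.51  1.57]
-0.7, 0.5, 1.6, 0.1, 0.0, 0.1
```

Call:
apply_moves --deltas '[0, 0, 0, 0, 0, 0, 1, 0, 0, 0, 0, 0, 0, 1, 0, 0, 0, 0, 0, 0, 1, 0, 0, 0, 0, 0, 0, 1, 0, 0, 0, 0, 0, 0, 1, 0, 0, 0, 0, 0, 0, 1, 0, 0, 0, 0, 0, 0, 1, 0, 0, 0, 0, 0, 0, 1]' --newtons 20

```text
time_s: 14.22
tcp_pos: [0.4528, -0.2024, 0.1101]
orientation: [[-0.94, 0.341, 0.004], [0.341, 0.94, 0.001], [-0.003, 0.002, -1.0]]
wrist_force: [-0.7, 0.4, -1.1]
gripper_width: 0.0416
```

Call:
apply_moves --deltas '[0, 0, 0, 0, 0, 0, 1, 0, 0, 0, 0, 0, 0, 1, 0, 0, 0, 0, 0, 0, 1, 0, 0, 0, 0, 0, 0, 1, 0, 0, 0, 0, 0, 0, 1]' --newtons 20

```text
time_s: 14.63
tcp_pos: [0.4529, -0.2023, 0.1101]
orientation: [[-0.94, 0.341, 0.004], [0.341, 0.94, 0.001], [-0.003, 0.002, -1.0]]
wrist_force: [0.4, -0.0, -0.2]
gripper_width: 0.0338
```

Call:
apply_moves --deltas '[0, 0, -4, 0, 0, 0, 1, 0, 0, -8, 0, 0, 0, 1, 0, 0, -10, 0, 0, 0, 1, 0, 0, -12, 0, 0, 0, 1, 0, 0, -12, 0, 0, 0, 1, 0, 0, -12, 0, 0, 0, 1, 0, 0, -12, 0, 0, 0, 1, 0, 0, -12, 0, 0, 0, 1, 0, 0, -12, 0, 0, 0, 1, 0, 0, -8, 0, 0, 0, 1, 0, 0, 0, 0, 0, 0, 1]' --newtons 30

```text
time_s: 15.55
tcp_pos: [0.4516, -0.2046, 0.2236]
orientation: [[-0.939, 0.345, 0.006], [0.345, 0.939, 0.001], [-0.006, 0.003, -1.0]]
wrist_force: [0.9, -0.1, -1.8]
gripper_width: 0.0339
```

```bash
python3 - <<'E'
from plan import *
from h import *
from cell import get_image
s=observe();print(s["tcp_pos"],s["q"].round(1),s["wrist_force"],s["gripper_width"])
plan(np.r_[SPOT,.225],RP,10)
D={n:get_image(n) for n in("scene","top")};pickle.dump(D,open("o4.pkl","wb"))
cv2.imwrite("pics/q2.png",np.hstack([cv2.resize(D["scene"]["frame"][180:340,240:400,::-1],(400,400)),cv2.resize(D["top"]["frame"][230:380,280:430,::-1],(400,400))]))
E
```

```text
[ 0.45162172 -0.20455299  0.22364086] [-42.2   0.4  63.1 105.4  -0.6  74.1  90.8] [ 0.91839595 -0.1412786  -1.82702577] 0.03394307121617606
total rotvec deg [ 0.18  0.32 -0.19] dist mm 180.1 tool delta [-55.22 171.44  -0.5 ]
-5.5, 17.1, -0.1, 0.0, 0.0, -0.0
-5.5, 17.1, -0.1, 0.0, 0.0, -0.0
-5.5, 17.1, -0.1, 0.0, 0.0, -0.0
-5.5, 17.1, -0.1, 0.0, 0.0, -0.0
-5.5, 17.1, -0.1, 0.0, 0.0, -0.0
-5.5, 17.1, -0.1, 0.0, 0.0, -0.0
-5.6, 17.1, -0.1, 0.0, 0.0, -0.0
-5.6, 17.1, -0.1, 0.0, 0.0, -0.0
-5.6, 17.1, -0.1, 0.0, 0.0, -0.0
-5.6, 17.1, -0.1, 0.0, 0.0, -0.0
```

View pics/q2.png

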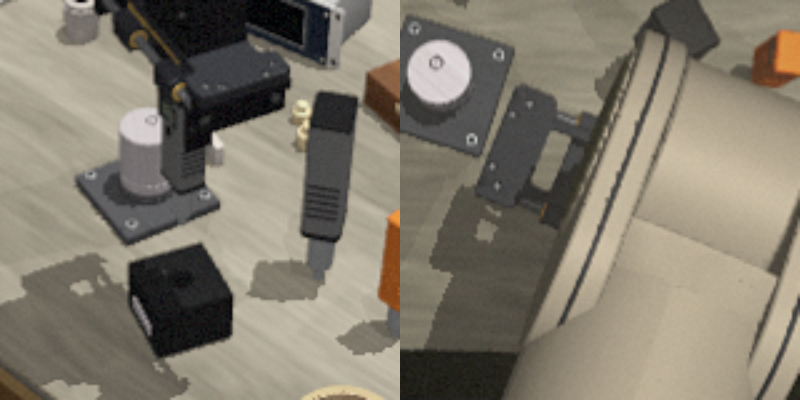

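The probe is clear of the stand, body end at scene-zoom (185,190), and the stand hole is empty. Now moving over the cup.

Call:
apply_moves --deltas '[-3, 8, 0, 0, 0, 0, 1, -5, 15, 0, 0, 0, 0, 1, -5.5, 17, 0, 0, 0, 0, 1, -5.5, 17, 0, 0, 0, 0, 1, -5.5, 17, 0, 0, 0, 0, 1, -5.5, 17, 0, 0, 0, 0, 1, -5.5, 17, 0, 0, 0, 0, 1, -5.5, 17, 0, 0, 0, 0, 1, -5, 15, 0, 0, 0, 0, 1, -3, 10, 0, 0, 0, 0, 1, 0, 0, 0, 0, 0, 0, 1]'

```text
time_s: 16.57
tcp_pos: [0.5561, -0.0601, 0.2117]
orientation: [[-0.941, 0.338, -0.01], [0.338, 0.941, 0.001], [0.009, -0.003, -1.0]]
wrist_force: [0.4, 0.1, -0.9]
gripper_width: 0.0337
```

```bash
python3 - <<'E'
from plan import *
s=observe();print(s["tcp_pos"],s["q"].round(1),s["wrist_force"],s["gripper_width"])
plan(np.r_[SPOT,.205],RP,3)
E
```

```text
[ 0.55609533 -0.06010612  0.2116789 ] [-45.4  16.5  56.4  96.6 -14.1  75.1  84. ] [ 0.39946566  0.06027589 -0.94774281] 0.033675870100021946
total rotvec deg [-0.15 -0.53  0.24] dist mm 9.7 tool delta [-7.06 -0.23  6.61]
-2.4, -0.1, 2.2, -0.1, -0.2, 0.1
-2.3, -0.1, 2.2, -0.1, -0.2, 0.1
-2.3, -0.1, 2.2, -0.1, -0.2, 0.1
```

Call:
apply_moves --deltas '[-3, 0, 1, -0.1, -0.3, 0.1, 1, -3, 0, 1, -0.1, -0.2, 0.1, 1, -1, 0, 1, 0, 0, 0, 1, 0, 0, 0, 0, 0, 0, 1]'

```text
time_s: 16.9
tcp_pos: [0.5623, -0.0634, 0.2067]
orientation: [[-0.94, 0.342, -0.002], [0.342, 0.94, -0.001], [0.002, -0.001, -1.0]]
wrist_force: [-0.3, -0.7, -1.2]
gripper_width: 0.0337
```

```bash
python3 - <<'E'
from plan import *
from h import *
from cell import get_image
s=observe();print(s["tcp_pos"],s["wrist_force"])
plan(np.r_[SPOT,.195],RP,3)
D={n:get_image(n) for n in("scene","top")};pickle.dump(D,open("o5.pkl","wb"))
cv2.imwrite("pics/r1.png",np.hstack([cv2.resize(D["scene"]["frame"][190:260,265:335,::-1],(400,400),interpolation=cv2.INTER_CUBIC),cv2.resize(D["top"]["frame"][200:320,230:350,::-1],(400,400))]))
E
```

```text
[ 0.56225438 -0.06335074  0.20670532] [-0.2706861  -0.74414358 -1.16781234]
total rotvec deg [-0.07 -0.1  -0.01] dist mm 11.7 tool delta [-0.12  0.74 11.7 ]
-0.0, 0.2, 3.9, -0.0, -0.0, -0.0
-0.0, 0.2, 3.9, -0.0, -0.0, -0.0
-0.0, 0.2, 3.9, -0.0, -0.0, -0.0
```

View pics/r1.png

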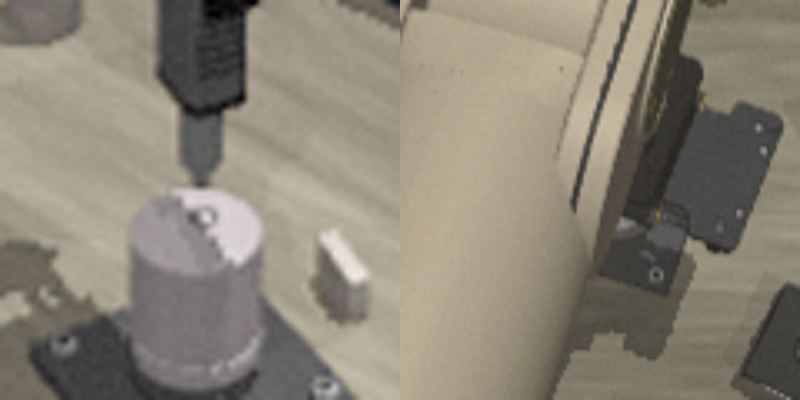

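```bash
python3 - <<'E'
from h import *
D=pickle.load(open("o5.pkl","rb"));d=D["scene"]
for X in((.5623,-.0634,.1047),(.5623,-.0634,.088),(.5633,-.0634,.088),(.5623,-.0624,.088)):
    q=proj(d,np.array(X))[0];print(X,q,((q-[265,190]+.5)/70*400-.5).round(1))
im=cv2.resize(d["frame"][208:238,285:315,::-1],(600,600),interpolation=cv2.INTER_CUBIC);cv2.imwrite("pics/r2.png",im)
E
```

```text
(0.5623, -0.0634, 0.1047) [300.90426098 222.38391509] [207.5 187.4]
(0.5623, -0.0634, 0.088) [300.91306812 227.9867574 ] [207.6 219.4]
(0.5633, -0.0634, 0.088) [301.20943368 227.7896768 ] [209.3 218.3]
(0.5623, -0.0624, 0.088) [300.60166636 227.79964851] [205.8 218.4]
```

View pics/r2.png

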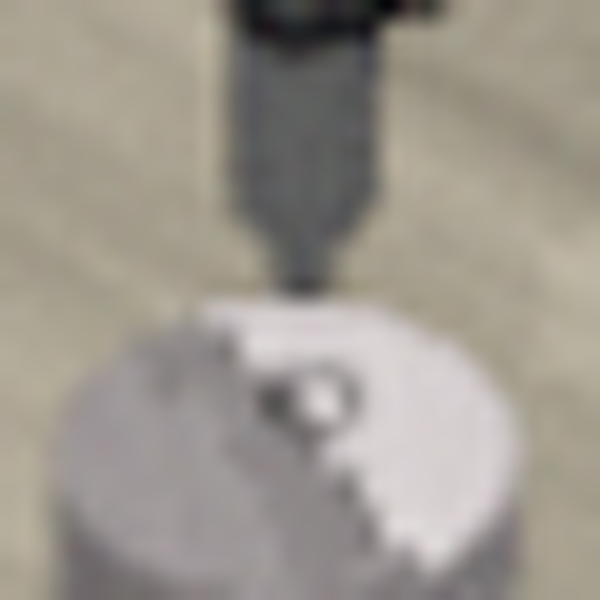

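The tip is at crop (303,292) and the ring centre at (312,402). A straight descent lands within about 1 mm of the ring's centre, so I'm lowering.

Call:
apply_moves --deltas '[-0.4, 0, 2.5, 0, -0.1, 0, 1, -0.3, 0, 2.5, 0, 0, 0, 1, 0, 0, 2.5, 0, 0, 0, 1, 0, 0, 1.5, 0, 0, 0, 1, 0, 0, 0, 0, 0, 0, 1]'

```text
time_s: 17.42
tcp_pos: [0.5624, -0.065, 0.1977]
orientation: [[-0.939, 0.345, 0.001], [0.345, 0.939, 0.0], [-0.001, 0.001, -1.0]]
wrist_force: [-0.8, -0.2, -1.3]
gripper_width: 0.0336
```

```bash
python3 - <<'E'
from plan import *
import time
s=observe();print(s["tcp_pos"],s["wrist_force"])
plan(np.r_[.5630,-.0635,.1851],RP,3)
E
```

```text
[ 0.56242783 -0.06497094  0.19774725] [-0.82797462 -0.21922336 -1.25925525]
total rotvec deg [ 0.04  0.05 -0.15] dist mm 12.7 tool delta [-0.02  1.57 12.65]
-0.0, 0.5, 4.2, 0.0, 0.0, -0.1
-0.0, 0.5, 4.2, 0.0, 0.0, -0.1
-0.0, 0.5, 4.2, 0.0, 0.0, -0.1
```

Call:
apply_moves --deltas '[0, 1, 1.5, 0, 0, -0.1, 1, 0, 1, 2, 0, 0, -0.1, 1, 0, 0.3, 1, 0, 0, 0, 1, 0, 0, 0, 0, 0, 0, 1]'

```text
time_s: 17.75
tcp_pos: [0.5633, -0.0624, 0.1927]
orientation: [[-0.94, 0.341, 0.001], [0.341, 0.94, 0.0], [-0.001, 0.001, -1.0]]
wrist_force: [0.6, -0.1, -0.1]
gripper_width: 0.0339
```

```bash
python3 - <<'E'
from plan import *
plan(np.r_[.5630,-.0635,.1851],RP,1);print(observe()["wrist_force"])
E
```

```text
total rotvec deg [0.04 0.05 0.08] dist mm 7.7 tool delta [-0.12 -1.09  7.61]
-0.1, -1.1, 7.6, 0.0, 0.0, 0.1
[ 0.60068758 -0.10112051 -0.14442679]
```

Call:
apply_moves --deltas '[0, -0.5, 1.5, 0, 0, 0, 1, 0, -0.3, 1.5, 0, 0, 0, 1, 0, 0, 1, 0, 0, 0, 1, 0, 0, 0, 0, 0, 0, 1]'

```text
time_s: 18.08
tcp_pos: [0.5633, -0.0631, 0.1886]
orientation: [[-0.94, 0.34, 0.001], [0.34, 0.94, 0.0], [-0.001, 0.001, -1.0]]
wrist_force: [-0.7, -0.1, 1.8]
gripper_width: 0.034
```

```bash
python3 - <<'E'
from plan import *
plan(np.r_[.5630,-.0635,.1851],RP,1);print(observe()["wrist_force"])
E
```

```text
total rotvec deg [0.05 0.07 0.1 ] dist mm 3.6 tool delta [ 0.09 -0.51  3.53]
0.1, -0.5, 3.5, 0.1, 0.1, 0.1
[-0.68966352 -0.09035312  1.81665984]
```

Call:
apply_moves --deltas '[0, 0, 1.3, 0, 0, 0, 1, 0, 0, 1.2, 0, 0, 0, 1, 0, 0, 0.6, 0, 0, 0, 1, 0, 0, 0, 0, 0, 0, 1]'

```text
time_s: 18.42
tcp_pos: [0.5633, -0.0631, 0.1859]
orientation: [[-0.94, 0.34, 0.002], [0.34, 0.94, 0.001], [-0.001, 0.001, -1.0]]
wrist_force: [-1.0, 0.3, 2.4]
gripper_width: 0.0337
```

```bash
python3 - <<'E'
from plan import *
from h import *
from cell import get_image
f=[observe()["wrist_force"][2]]
plan(np.r_[.5630,-.0635,.1851],RP,1)
d=get_image("scene");f.append(observe()["wrist_force"][2]);get_image("scene");f.append(observe()["wrist_force"][2]);print(f)
cv2.imwrite("pics/r3.png",cv2.resize(d["frame"][205:245,280:320,::-1],(600,600),interpolation=cv2.INTER_CUBIC))
E
```

```text
total rotvec deg [0.08 0.08 0.1 ] dist mm 0.9 tool delta [ 0.19 -0.49  0.79]
0.2, -0.5, 0.8, 0.1, 0.1, 0.1
[np.float64(2.44228813463003), np.float64(2.0846836265720063), np.float64(1.3575454238388833)]
```

View pics/r3.png

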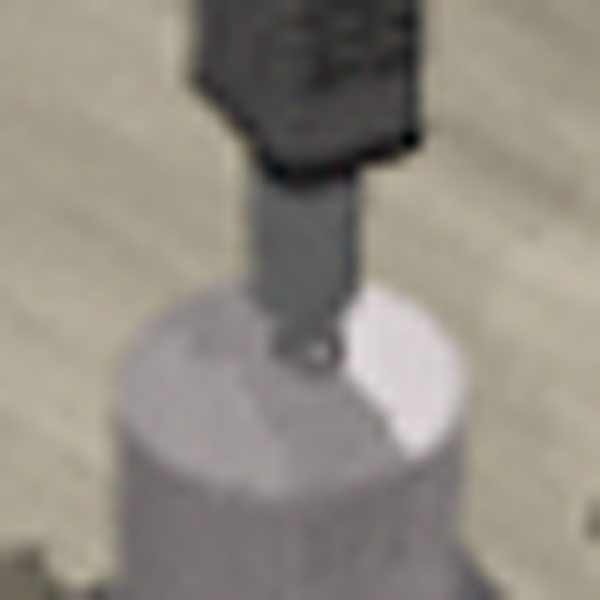

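Call:
apply_moves --deltas '[0, 0, 0.9, 0, 0, 0, 1, 0, 0, 0.3, 0, 0, 0, 1, 0, 0, 0, 0, 0, 0, 1, 0, 0, 0, 0, 0, 0, 1]'

```text
time_s: 18.85
tcp_pos: [0.5634, -0.0631, 0.185]
orientation: [[-0.94, 0.34, 0.002], [0.34, 0.94, 0.001], [-0.001, 0.002, -1.0]]
wrist_force: [-1.7, 0.6, 3.4]
gripper_width: 0.0341
```

```bash
python3 - <<'E'
from plan import *
from h import *
from cell import get_image
f=[]
for i in range(8):
    d=get_image("scene");s=observe();f.append(np.r_[s["tcp_pos"][2]*1000,s["wrist_force"]])
f=np.array(f);print(f[:,0].round(2),f.mean(0).round(2),f.std(0).round(2))
plan(np.r_[.5630,-.0635,.1851],RP,1)
cv2.imwrite("pics/r4.png",cv2.resize(d["frame"][215:240,287:312,::-1],(600,600),interpolation=cv2.INTER_CUBIC))
# ring/tip predicted
for X in((.5626,-.0627,.088),):
    print(((proj(d,np.array(X))[0]-[287,215]+.5)*24-.5).round())
W=world(d);m=((W>(.52,-.1,.083))&(W<(.6,-.03,.095))).all(-1);print(m.sum(),np.median(W[m][:,2]))
E
```

```text
[184.93 184.95 184.96 184.94 184.95 184.93 184.93 184.93] [184.94  -1.23   0.43   3.08] [0.01 0.41 0.43 0.54]
total rotvec deg [0.1  0.08 0.1 ] dist mm 0.6 tool delta [ 0.21 -0.5  -0.17]
0.2, -0.5, -0.2, 0.1, 0.1, 0.1
[342. 319.]
284 0.08880815268991377
```

View pics/r4.png

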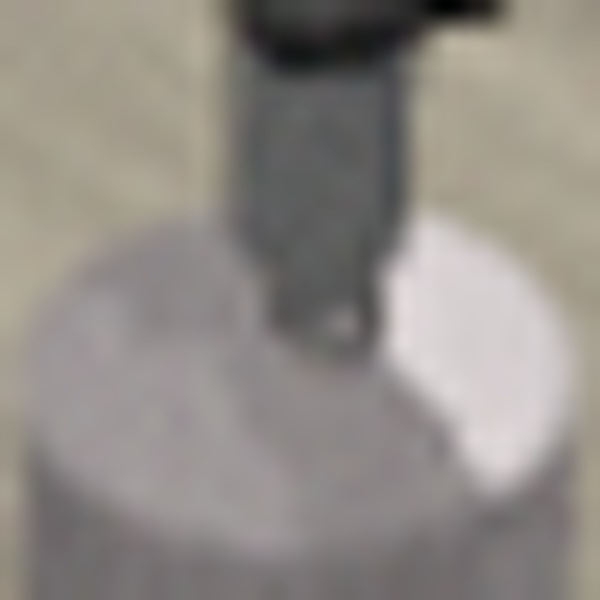

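The spring's net force is about 4.5 N (3.08 N plus about 1.4 N probe weight). That matches 5 mm of travel, and the height agrees (TCP 184.9 mm against the planned 185.1). In the crop the ring is centred near (325,325) with the nose axis at about x=322, so the tip is inside it. Handing in.

```bash
python3 - <<'E'
from cell import *
print(finish_job());s=observe();print(s["time_s"],s["tcp_pos"],s["wrist_force"],s["gripper_width"])
E
```

```text
the job is handed in; nothing more can be done
None
the job is handed in; nothing more can be done
```

The cup stands mouth down on the post and the probe is pressing inside the ring, still gripped. I handed the job in at about 19 s of the 61 s allowed; it reported no verdict.

- **Cup:** I lifted it from the V cradle, turned it over, lowered it onto the post and let go. Its base measured about 88.5 mm above the bench against the 88 mm expected, and its centre sits about 1 mm from the post's.
- **Probe:** I used the small grey probe from the stand. I gripped it by the faces without the screen and lifted it clear of the stand before moving it over the cup. I left the bigger grey one and the orange one untouched.
- **Pressing:** the mean net force was about 4.5 N (3.1 N read plus about 1.4 N probe weight, noise about 0.5 N). The height gives about 5 mm of travel, which agrees. The tool was within 0.2° of vertical.
- **Tip position:** the scene camera shows the tip inside the ring, about 1 mm from its centre. The nose hides part of the ring in that view, and the arm blocked the top camera.
- **Disagreements:** the two cameras differed by 2–3 mm on the post, the probe and the ring, so I averaged them with the arm's own position. A side force of about 1.2 N remained at the end. I made no full last check of the other objects; none were touched as far as the pictures show.

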